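# Mount the beat-pickup carriage on the regulating rail and clamp it

### The arm

A 6-joint arm with a two-finger parallel gripper is mounted at the origin on the work surface. World frame = base frame: x ahead of the robot, y to its left, z up, the work surface at z = 0. Lengths are in m, angles in rad, forces in N, time in s.
With the tool pointing down it reaches from about 0.3 to 0.85 m from the base axis. Payload 5.4 kg.
Tool frame: the origin (TCP) lies at the very end of the fingers, on their centre line; the grasp point (between the pads) lies 19 mm behind it; x points along the fingers, z is the direction in which the jaws open and shut, and the axes are right-handed (so a half turn about x gives the same grasp; the last joint's range is limited). The gripper opens to 85 mm and grips with 20 to 120 N. Pads are 22 mm wide; open, the fingers measure 114 mm over their backs; the gripper's body (76 mm by 85 mm) begins 54 mm behind the grasp point. The pads swing forward as they close: fully open they stand 13 mm farther back than shut.
Start: joints at [1.056, 0.158, 1.597, -0, 1.386, -0.21], TCP at [0.173, 0.548, 0.206] pointing down, gripper open.
Joint ranges: [-2.91, 2.91], [-0.94, 2.29], [0.18, 2.7], [-1.29, 4.43], [0.17, 2.64], [-3, 3]. Speed limits (rad/s): [2.57, 2.57, 3.14, 3.14, 3.14, 3.14].

### API

Orientations are given as a rotation vector (axis times angle).
In Python, from bench import * gives the robot as it stands.
- The arm moves only by the tool send_rows, never from a script. Its argument "rows" is one flat list of numbers, 5 for each row, row after row: the shift along the tool's x, y, z in mm, then the turn about the tool's x in units of 8 degrees (1.0 is 8 degrees), then the opening, from -1 (shut) to 1 (fully open). A call has exactly 10 rows; each row shifts and turns the commanded pose from where the row before left it, along the tool's axes as they then stand; what a row does not reach is not made up. A row lasts 1/10 s, in which the tool goes at most 50 mm and 8.59 degrees, less where a joint would pass 70% of its speed; a pose out of reach is approached as far as the arm can. A call is refused whole if a number of a shift passes 50 or a number of a turn 1, either way. A call with a gripper value outside its range is refused whole. The fingers move at their own pace and stop on an object; the grip force is fixed at half the most. Time passes only in rows, so rows that do not move let the fingers close, or fill a call up. It gives the time, the measured TCP pose, the force and the opening at its end, in the units of the state.
- sense(): the state, without advancing time (a new reading comes with each control period).
- camera(name): name is "side" or "top" or "wrist"; returns a dict with "image" (420x560x3 uint8, red, green, blue), "K" (3x3 intrinsics, pixels), "R" (3x3) and "t" (3): a world point X has camera coordinates R X + t. Camera axes: x right, y down, z forward; pixel columns grow to the right and rows downward; lengths in m; the calibration is good to about 2 mm. A picture is of the moment at which its call begins. There is no depth.
- finish_job(): hands the job in, once; it reports no verdict.
The state is a dict: "t": time; "joint_positions": joint angles; "qvel": joint speeds; "effort": joint torques, N m; "ee_pos": TCP position; "eef_rot": TCP orientation; "force": force on the tool from outside, world axes, zero at the start; "moment": the same for the moment, N m; "opening": opening from 0.0 (shut) to 1.0 (fully open).
Only numpy, scipy, OpenCV 4.12 (cv2) and the standard library are available. Lean on these libraries where they do the work, as an engineer would, in place of code of your own. Each camera call takes 0.05 s, during which the arm holds its last target.

### The job

Mount the beat pickup on the regulating rail: take the nickel carriage with the black block and the red side knob, slide it onto the brass dovetail rail from the rail's pointed end until it is home against the dark stop, then turn its red clamp knob clockwise (seen from above) to the end of its travel and let go. Leave the similar nickel slider with the brass block where it stands.

Things in the scene. Friction and masses are not known exactly. Their poses are not given: they have to be found in the camera images.
- carriage_grip (a point): Loose pickup carriage, 0.4 kg: nickel saddle 60x60 mm, 31 high, with a black block 30x30 mm, 40 tall on its middle. Point: block's centre, 51 above the underside; z up, x along the underside slot, which is open at both ends and fits the rail with 3 mm play each side and vertically (goes on either way round). A 31 high lug at +y carries the red knob, its upright axis 58 mm from this point along +y.
- clamp_knob (a joint): Red clamp knob on the carriage's lug: upright bar 12 mm thick, 40 long, 37 tall on a 3 mm washer, 30 across; its top is level with the black block's top, its middle 2 mm above the block's centre. At 0 (loose) the bar lies along the carriage's y. Grows clockwise seen from above to its end at 1.2 rad (tight); friction 0.05 N m, stays where left; starts at 0 to 0.25.
- rail_bed: Fixed aluminium plate 260 (x) x 130 x 10 mm. Origin: underside centre, on the bench; z up. The carriage slides on the plate towards +x. x -130 to -45: bare apron to stand it on. Brass rail along y=0, 20 high: pointed nose x -45 to -15, then 38 wide head (10 thick) on a 24 wide neck, to the dark stop (face x 115, top 38 above bench). Home: carriage middle at x 85, y 0.
- slider_center (a point): A similar-looking loose nickel weight slider to be left alone: solid 60 x 60 x 31 mm base with a brass block 30 x 30 x 40 mm on top and no side knob. This point is its centre, 36 mm above its underside.

How it is judged:
By the outcome, as a careful person would: the job done as asked, in the order asked, and still so for the second after the job is handed in, with the robot touching nothing.
It also fails if it takes over 51 s, if anything falls off the work surface, if the arm or the gripper's body presses on something with over 40 N, if the wrist force passes 120 N, or if a joint passes its speed limit or range.

## Working session

There is one attempt and no reset: what is moved stays moved. The work goes in short steps, Python scripts to look and compute and a tool call to move; the robot and the scene stay as the last step left them, time stands still between calls to the robot, and variables do not carry over. Pictures are saved under pics/ and viewed, and the job is handed in when it is done.

Besides the shell and the picture viewer there is one more tool, called in YAML: its name, and indented under it one key for each argument. send_rows: Moves the arm, as the interface text tells. Its arguments: {"type":"object","properties":{"rows":{"type":"array","items":{"type":"number"}}},"required":["rows"]}

```bash
ls; mkdir -p pics; cat > h.py <<'E'
from bench import *
import numpy as np, cv2
from scipy.spatial.transform import Rotation as Ro
def snap(n,f):
    c=camera(n); cv2.imwrite('pics/'+f,c['image'][:,:,::-1]); return c
def ray(c,u,v,z):
    d=c['R'].T@np.linalg.inv(c['K'])@np.array([u,v,1.]); o=-c['R'].T@c['t']
    return o+d*(z-o[2])/d[2]
def proj(c,X):
    p=c['K']@(c['R']@np.array(X)+c['t']); return p[:2]/p[2]
E
python3 - <<'E'
from h import *
s=sense(); print({k:np.round(v,3) for k,v in s.items()}); print(np.round(Ro.from_rotvec(s['eef_rot']).as_matrix(),3))
import pickle
d={}
for n in ['side','top','wrist']:
    d[n]=snap(n,n+'0.png'); print(n,np.round(-d[n]['R'].T@d[n]['t'],3),d[n]['K'][0,0])
pickle.dump(d,open('d0.pkl','wb'))
E
```

```text
pics
{'t': np.float64(0.0), 'joint_positions': array([ 1.056,  0.159,  1.598,  0.   ,  1.386, -0.21 ]), 'qvel': array([ 0.   ,  0.   , -0.001, -0.002, -0.002,  0.002]), 'effort': array([-0.0000e+00, -3.9599e+01, -3.3143e+01, -0.0000e+00,  8.0000e-03,
       -0.0000e+00]), 'ee_pos': array([0.172, 0.548, 0.205]), 'eef_rot': array([-0.983,  1.34 ,  0.981]), 'force': array([ 0.156, -0.362,  0.209]), 'moment': array([-0.021, -0.025,  0.023]), 'opening': np.float64(1.0)}
[[-0.001 -0.954  0.3  ]
 [-0.002  0.3    0.954]
 [-1.     0.    -0.002]]
side [ 0.434 -0.409  0.541] 449.0932912012033
top [0.447 0.12  0.881] 407.90042345617206
wrist [0.105 0.569 0.373] 343.6973531182202
```

View pics/top0.png

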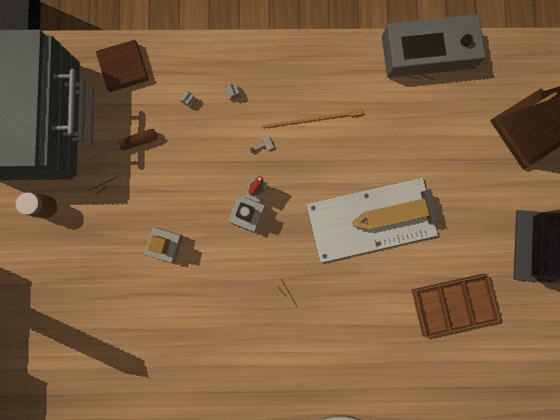

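View pics/side0.png

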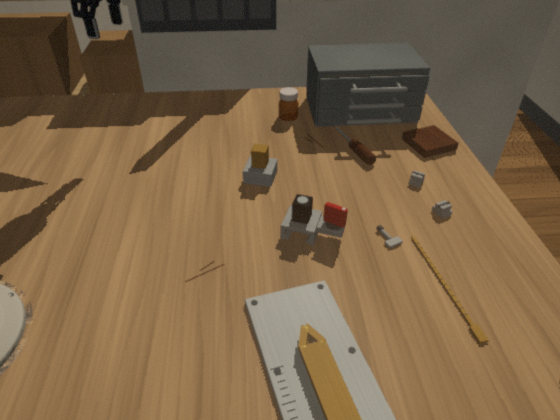

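View pics/wrist0.png

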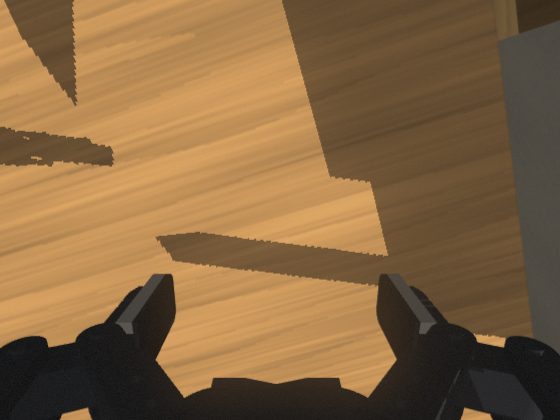

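The top view shows the carriage (black block at about (246,212), red knob at (256,186)), the decoy with its brass block at (160,244), and the plate with its rail nose at (355,222) and stop at (432,207). Next I'll measure these.

```bash
python3 - <<'E'
from h import *
import pickle
d=pickle.load(open('d0.pkl','rb')); c=d['top']; im=c['image']
cv2.imwrite('pics/topz.png',cv2.resize(im[150:290,140:300],None,fx=5,fy=4.2,interpolation=cv2.INTER_CUBIC)[:590,:800,::-1])
cv2.imwrite('pics/topr.png',cv2.resize(im[170:270,300:445],None,fx=5,fy=5,interpolation=cv2.INTER_CUBIC)[:,:,::-1])
print(np.round(c['R'],3))
hsv=cv2.cvtColor(im,cv2.COLOR_RGB2HSV)
def blob(m,x0,y0,x1,y1,z,name):
    k=np.zeros_like(m); k[y0:y1,x0:x1]=m[y0:y1,x0:x1]
    cs,_=cv2.findContours(k,cv2.RETR_EXTERNAL,cv2.CHAIN_APPROX_NONE); q=max(cs,key=cv2.contourArea)
    r=cv2.minAreaRect(q); P=np.array([ray(c,*p,z) for p in cv2.boxPoints(r)])
    print(name,'px',np.round(r[0],1),'ctr',np.round(P.mean(0),4),'sides',np.round([np.linalg.norm(P[1]-P[0]),np.linalg.norm(P[2]-P[1])],4),'ang',np.round(np.degrees([np.arctan2(*(P[1]-P[0])[1::-1]),np.arctan2(*(P[2]-P[1])[1::-1])]),1))
red=((hsv[...,0]<6)|(hsv[...,0]>172))&(hsv[...,1]>150)&(hsv[...,2]>60)
blob(red.astype(np.uint8),230,170,280,205,.071,'red')
blk=(hsv[...,2]<60).astype(np.uint8)
blob(blk,225,190,262,228,.071,'blk')
gray=((hsv[...,1]<70)&(hsv[...,2]>80)).astype(np.uint8)
blob(gray,300,170,445,270,.010,'plate')
blob(gray,222,175,275,240,.031,'saddle')
s=d['side']; 
E
```

```text
[[-0.013 -1.     0.012]
 [-0.996  0.012 -0.084]
 [ 0.084 -0.013 -0.996]]
red px [254.7 184.7] ctr [0.5794 0.1676 0.071 ] sides [0.0386 0.0106] ang [ -33.9 -124.6]
blk px [245.1 211.8] ctr [0.5249 0.1873 0.071 ] sides [0.0297 0.0319] ang [ -22.  -112.6]
plate px [371.8 219.6] ctr [ 0.5111 -0.0798  0.01  ] sides [0.2638 0.1305] ang [ -77.9 -169.7]
saddle px [249.8 203.1] ctr [0.5472 0.1804 0.031 ] sides [0.1047 0.0599] ang [ -21.9 -112.7]
```

```bash
sleep 0
```

```text
(no output)
```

View pics/topz.png

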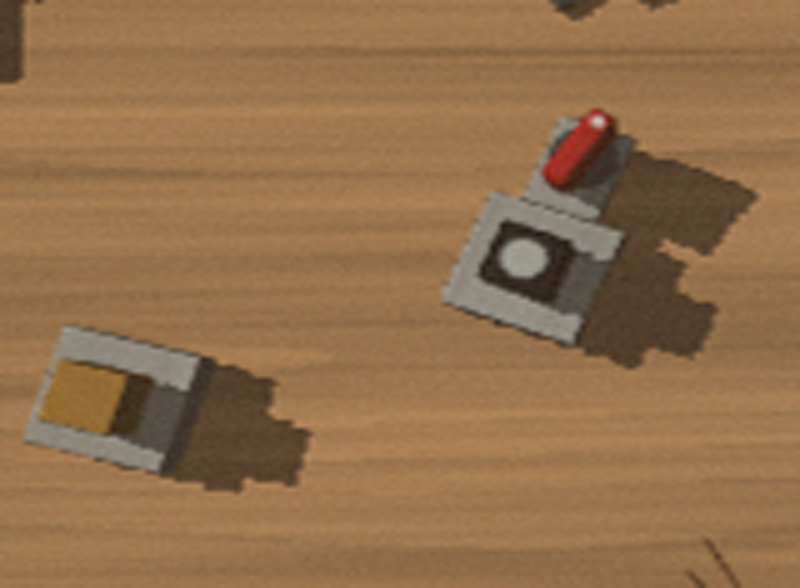

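View pics/topr.png

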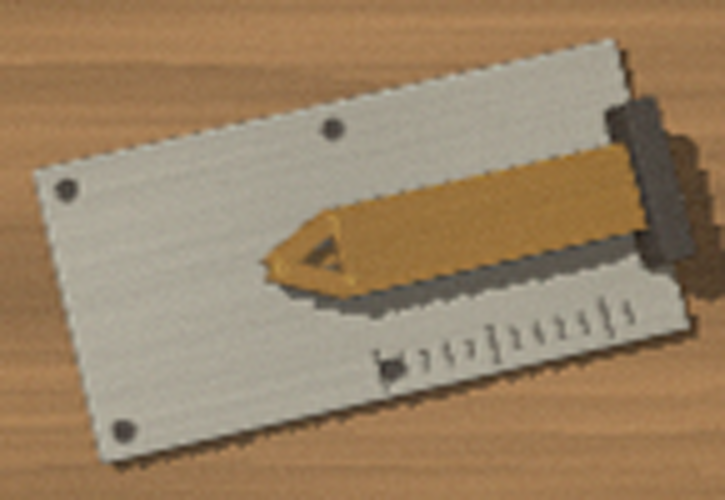

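```bash
python3 - <<'E'
from h import *
import pickle
d=pickle.load(open('d0.pkl','rb')); c=d['top']; s=d['side']
Z=lambda x,y:(300+x/5,170+y/5)
TL,BL,BR,TR=[ray(c,*Z(*p),.01) for p in [(36,172),(103,462),(692,328),(613,40)]]
for a,b in [(TL,BL),(BL,BR),(BR,TR),(TR,TL)]:
    v=b-a; print(np.round(np.linalg.norm(v),4),np.round(np.degrees(np.arctan2(v[1],v[0])),1))
C=(TL+BL+BR+TR)/4; print('plate centre',np.round(C,4))
for z in (.02,.03):
  n=ray(c,*Z(265,265),z); r1=ray(c,*Z(336,210),z); r2=ray(c,*Z(350,298),z); e1=ray(c,*Z(625,145),z); e2=ray(c,*Z(645,232),z)
  ax=(e1+e2-r1-r2)/2
  th=np.radians(-78); R=np.array([[np.cos(th),np.sin(th)],[-np.sin(th),np.cos(th)]])
  print(z,'rail ang',np.round(np.degrees(np.arctan2(ax[1],ax[0])),2),'width',np.linalg.norm(r1-r2),np.linalg.norm(e1-e2))
  for p in (n,r1,r2,e1,e2): print(np.round(R@(p-C)[:2],4))
# side view crop
im=s['image']; cv2.imwrite('pics/sz.png',cv2.resize(im[180:300,230:360],None,fx=5,fy=5,interpolation=cv2.INTER_CUBIC)[:,:,::-1])
cv2.imwrite('pics/sr.png',cv2.resize(im[270:420,230:430],None,fx=4,fy=4,interpolation=cv2.INTER_CUBIC)[:,:,::-1])
E
```

```text
0.1271 -168.1
0.2597 -78.1
0.1285 12.9
0.2574 102.2
plate centre [ 0.51   -0.0807  0.01  ]
0.02 rail ang -78.13 width 0.03781033288974637 0.03801220131722839
[-0.0443  0.0024]
[-0.0093  0.0185]
[-0.0124 -0.0192]
[0.1181 0.0184]
[ 0.1171 -0.0196]
0.03 rail ang -78.13 width 0.03737118702880502 0.037570710867450875
[-0.0462  0.0021]
[-0.0116  0.0181]
[-0.0146 -0.0192]
[0.1143 0.0179]
[ 0.1133 -0.0196]
```

```bash
sleep 0
```

```text
(no output)
```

View pics/sz.png

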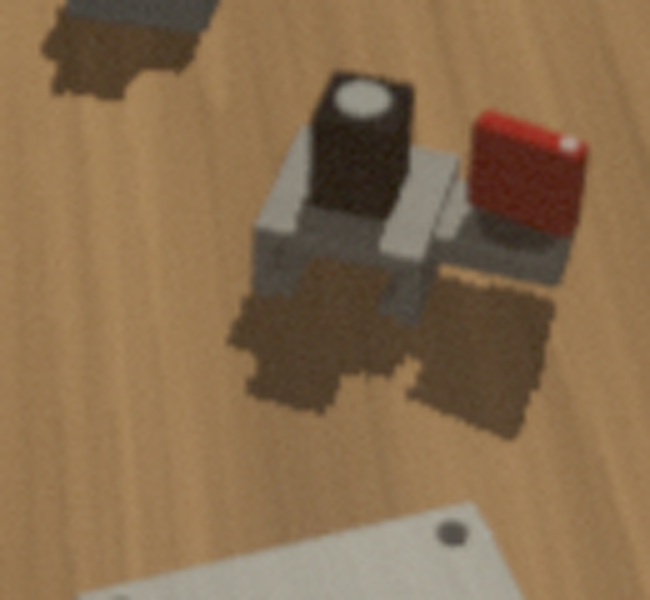

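View pics/sr.png

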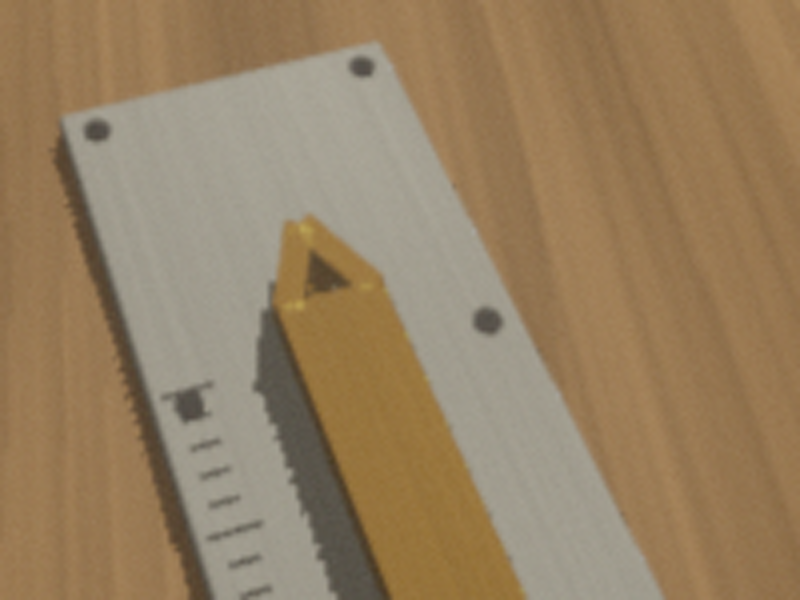

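Plate centre comes out at about (0.510, -0.081) with its axis at -78.1°. The measured rail nose and rail width agree with a rail top at 0.030. The carriage block is at about (0.525, 0.187), with the lug pointing along -22° and the knob at about 0.2 rad. I'll move over the carriage.

send_rows:
  rows: [4,-44,-23,0,1,4,-44,-23,0,1,4,-44,-23,0,1,4,-44,-23,0,1,4,-44,-23,0,1,4,-44,-23,0,1,4,-44,-23,0,1,4,-44,-23,0,1,4,-44,-23,0,1,4,-44,-23,0,1]

```text
t: 1.15
ee_pos: [0.5243, 0.1953, 0.1657]
eef_rot: [-0.981, 1.338, 0.982]
force: [0.1, 0.4, 0.6]
opening: 1.005
```

```bash
cat >> h.py <<'E'
def go(target,zang=None):
    s=sense(); R=Ro.from_rotvec(s['eef_rot']).as_matrix()
    print('t',round(float(s['t']),2),'tcp',np.round(s['ee_pos'],4),'F',np.round(s['force'],1),'op',round(float(s['opening']),3),'q6',round(float(s['joint_positions'][5]),2))
    a=np.degrees(np.arctan2(R[1,2],R[0,2])); print('zang',round(a,2),'tilt',np.round(R[:,0],4))
    if target is not None: print('shift mm',np.round(R.T@(np.array(target)-s['ee_pos'])*1000,1))
    if zang is not None: print('turn units',round(-((zang-a+90)%180-90)/8,2))
E
python3 - <<'E'
from h import *
go([.525,.187,.16],68)
snap('wrist','w1.png')
E
```

```text
t 1.15 tcp [0.5243 0.1953 0.1657] F [0.1 0.4 0.6] op 1.005 q6 -1.13
zang 72.52 tilt [-2.e-04  1.e-04 -1.e+00]
shift mm [ 5.7 -3.2 -7.7]
turn units 0.57
```

View pics/w1.png

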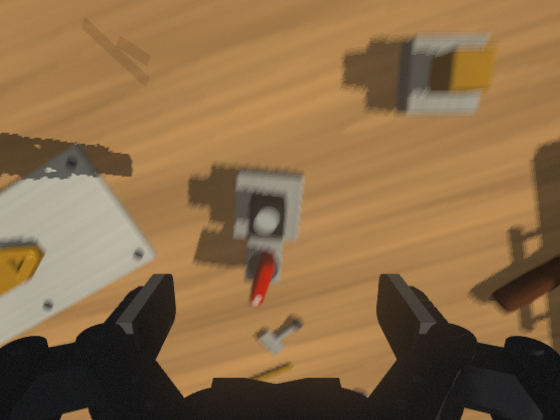

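The wrist view shows the carriage: block top at about (266,219), red knob at (263,280), decoy at (450,75). I'll use it to cross-check the block position.

```bash
python3 - <<'E'
from h import *
c=camera('wrist'); im=c['image']
g=cv2.cvtColor(im,cv2.COLOR_RGB2HSV)
m=((g[...,1]<60)&(g[...,2]>100)).astype(np.uint8); k=np.zeros_like(m); k[200:237,248:287]=m[200:237,248:287]
cv2.imwrite('pics/w2.png',cv2.resize(im[150:330,180:340],None,fx=3.3,fy=3.3,interpolation=cv2.INTER_CUBIC)[:,:,::-1])
ys,xs=np.nonzero(k); print(xs.mean(),ys.mean(),len(xs)); print('disc',ray(c,266.5,219,.071))
t=camera('top'); snap('top','t2.png'); print(proj(t,[.525,.187,.071]), proj(c,[.525,.187,.071]))
go([.525,.187,.1],68)
E
```

```text
269.567816091954 218.87011494252874 870
disc [0.53535177 0.17975204 0.071     ]
[245.2106322  211.77256709] [271.14560857 204.33465807]
t 1.35 tcp [0.5232 0.1964 0.1655] F [-0.1  1.1 -0.1] op 1.0 q6 -1.12
zang 72.41 tilt [-1.6e-03  2.0e-04 -1.0e+00]
shift mm [65.5 -4.6 -8.4]
turn units 0.55
```

View pics/w2.png

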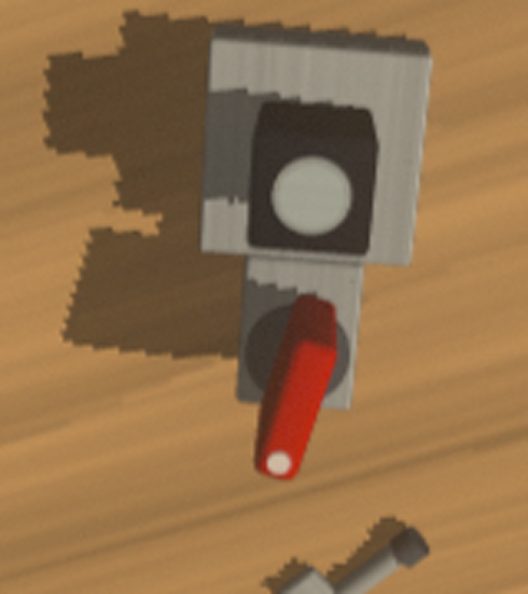

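```bash
python3 - <<'E'
from h import *
import pickle
d=pickle.load(open('d0.pkl','rb'))
c=camera('wrist')
for z in (.069,.071,.073): print(z,'wrist',np.round(ray(c,274.5,209,z),4),'top',np.round(ray(d['top'],244.8,211.4,z),4),'side',np.round(ray(d['side'],302.4,199.6,z),4))
# saddle corners from wrist crop at z=.031
P=np.array([ray(c,180+x/3.3,150+y/3.3,.031) for x,y in [(211,38),(429,52),(411,265),(202,250)]])
print(np.round(P,4),P.mean(0),[np.linalg.norm(P[i]-P[i-1]) for i in range(4)])
T=np.array([ray(d['top'],140+x/5,150+y/4.2,.031) for x,y in [(495,190),(624,235),(577,345),(444,298)]])
print('top saddle',T.mean(0),[np.linalg.norm(T[i]-T[i-1]) for i in range(4)])
v=T[1]-T[0];print(np.degrees(np.arctan2(v[1],v[0])))
print('slider',)
E
```

```text
0.069 wrist [0.5239 0.1954 0.069 ] top [0.526 0.188 0.069] side [0.5283 0.1904 0.069 ]
0.071 wrist [0.5234 0.1956 0.071 ] top [0.5258 0.1878 0.071 ] side [0.5279 0.1878 0.071 ]
0.073 wrist [0.5229 0.1958 0.073 ] top [0.5256 0.1876 0.073 ] side [0.5275 0.1853 0.073 ]
[[0.4846 0.1798 0.031 ]
 [0.5056 0.2339 0.031 ]
 [0.5616 0.2126 0.031 ]
 [0.5397 0.1581 0.031 ]] [0.52287833 0.19610701 0.031     ] [np.float64(0.05924054757170116), np.float64(0.05807863689141774), np.float64(0.059933317053092065), np.float64(0.05880150267898582)]
top saddle [0.52511384 0.1865693  0.031     ] [np.float64(0.05793786180990569), np.float64(0.058678295743017216), np.float64(0.0581946718683868), np.float64(0.060272059068376266)]
-113.35131195033551
slider
```

```bash
python3 - <<'E'
from h import *
t=camera('top'); s=camera('side'); go([.525,.187,.1],68)
p=sense()['ee_pos']; R=Ro.from_rotvec(sense()['eef_rot']).as_matrix()
for c,n in((t,'top'),(s,'side')):
    im=c['image'].copy(); q=proj(c,p); print(n,q)
    x,y=int(q[0])-80,int(q[1])-60
    im=cv2.resize(im[y:y+120,x:x+160],None,fx=5,fy=5,interpolation=cv2.INTER_CUBIC)
    for dz in (-.0425,0,.0425):
        w=proj(c,p+R[:,2]*dz-R[:,0]*.013*(dz!=0)); cv2.circle(im,(int((w[0]-x)*5),int((w[1]-y)*5)),4,(0,255,0),-1)
    cv2.imwrite(f'pics/{n}3.png',im[:,:,::-1])
E
```

```text
t 1.5 tcp [0.5223 0.1982 0.1661] F [-0.4 -0.8  0.5] op 0.998 q6 -1.12
zang 72.63 tilt [-5.e-04  2.e-04 -1.e+00]
shift mm [66.1 -5.9 -9.8]
turn units 0.58
top [234.3865967  208.25597755]
side [300.23185528 148.33823501]
```

```bash
sleep 0
```

```text
(no output)
```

View pics/top3.png

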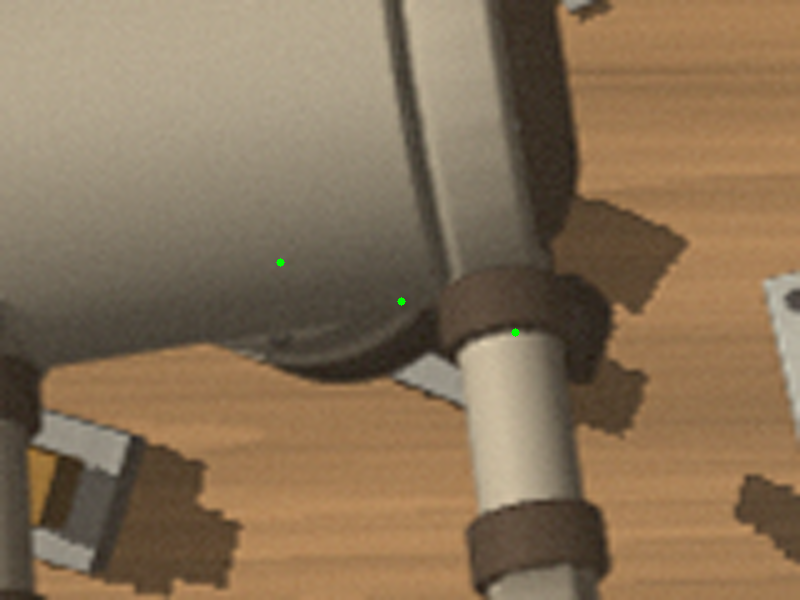

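View pics/side3.png

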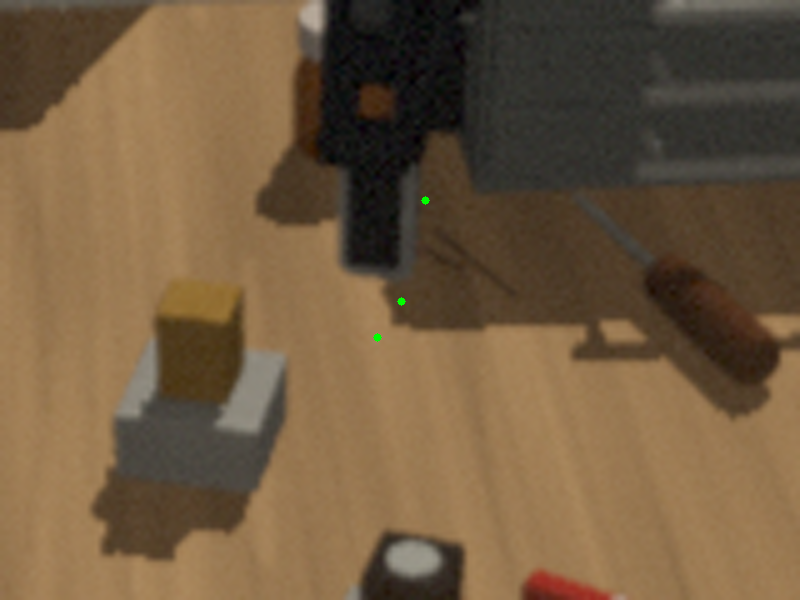

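```bash
python3 - <<'E'
from h import *
a=camera('side')['image'].astype(int)
for i in range(5):
    s=sense(); print(s['t'],np.round(s['ee_pos'],4),np.round(s['joint_positions'],4)); b=camera('wrist'); print(np.round(-b['R'].T@b['t'],4))
E
```

```text
1.55 [0.5223 0.1983 0.1661] [ 1.4630e-01  1.4970e-01  1.6875e+00  3.0000e-04  1.3047e+00 -1.1217e+00]
[0.4547 0.2192 0.3339]
1.6 [0.5224 0.1982 0.1662] [ 1.4630e-01  1.4960e-01  1.6874e+00  1.0000e-04  1.3046e+00 -1.1218e+00]
[0.4548 0.2192 0.3339]
1.65 [0.5226 0.1981 0.1663] [ 1.4610e-01  1.4970e-01  1.6872e+00  1.0000e-04  1.3046e+00 -1.1218e+00]
[0.4549 0.2191 0.334 ]
1.7 [0.5227 0.198  0.1663] [ 1.4580e-01  1.4980e-01  1.6870e+00  1.0000e-04  1.3046e+00 -1.1218e+00]
[0.455  0.2189 0.334 ]
1.75 [0.5228 0.1978 0.1663] [ 1.4550e-01  1.5000e-01  1.6869e+00  1.0000e-04  1.3045e+00 -1.1219e+00]
[0.4551 0.2188 0.334 ]
```

```bash
python3 - <<'E'
from h import *
import pickle
d=pickle.load(open('d0.pkl','rb'))
c=snap('wrist','w4.png') ; s=sense(); p=s['ee_pos']; R=Ro.from_rotvec(s['eef_rot']).as_matrix()
print(s['t'],p)
for b in (0,.013,.02): print(b,[np.round(proj(c,p+R[:,2]*z-R[:,0]*b+R[:,1]*y),0) for z in(-.0425,.0425) for y in (-.011,.011)])
Rc=c['R']@R; print('cam in tool', np.round(R.T@(-c['R'].T@c['t']-p),4)); print(np.round(Rc,3))
w=d['wrist']; print('start cam in tool')
E
```

```text
1.85 [0.52302313 0.1974857  0.16622855]
0 [array([196., 274.]), array([193., 236.]), array([355., 274.]), array([357., 236.])]
0.013 [array([190., 286.]), array([187., 245.]), array([360., 286.]), array([364., 245.])]
0.02 [array([187., 293.]), array([183., 250.]), array([364., 293.]), array([367., 250.])]
cam in tool [-1.677e-01  7.100e-02 -1.000e-04]
[[-0.002  0.     1.   ]
 [-0.283 -0.959 -0.   ]
 [ 0.959 -0.283  0.002]]
start cam in tool
```

View pics/w4.png

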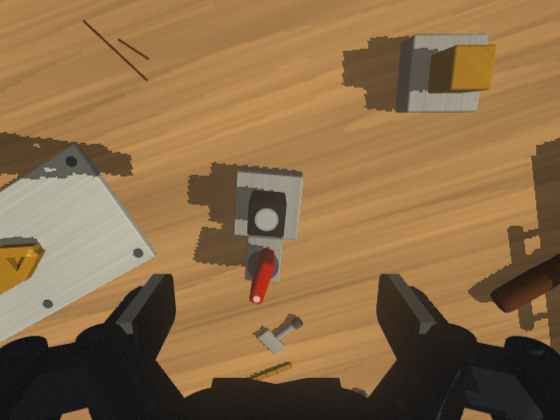

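```bash
python3 - <<'E'
from h import *
c=camera('wrist'); im=c['image']; s=sense(); p=s['ee_pos']; R=Ro.from_rotvec(s['eef_rot']).as_matrix()
g=cv2.cvtColor(im,cv2.COLOR_RGB2HSV)
m=((g[...,1]<70)&(g[...,2]>90)).astype(np.uint8)
n,l,st,ce=cv2.connectedComponentsWithStats(m)
for i in range(1,n):
    x,y,w,h,a=st[i]
    if 200<x<320 and 140<y<300 and a>40: print(st[i],ce[i],np.round(ray(c,*ce[i],.071),4))
for b in (.03,.04,.05): print(b,[np.round(proj(c,p+R[:,2]*z-R[:,0]*b+R[:,1]*y),0) for z in(-.0425,.0425) for y in (-.011,.011)])
E
```

```text
[ 234  171   69  111 2574] [273.0971251  208.91841492] [0.5232 0.1956 0.071 ]
[255 208  24  23 441] [266.31972789 219.07256236] [0.5296 0.1879 0.071 ]
0.03 [array([181., 304.]), array([177., 259.]), array([369., 304.]), array([373., 259.])]
0.04 [array([175., 317.]), array([170., 269.]), array([375., 316.]), array([380., 269.])]
0.05 [array([168., 331.]), array([163., 280.]), array([383., 331.]), array([388., 280.])]
```

Automatic disc detection in the wrist view gives (266.3, 219.1), which maps to (0.5296, 0.188). The top view gives (0.526, 0.188) and the side view (0.528, 0.188), so the three views agree; my earlier reading from the crop was wrong. I'll turn, centre on (0.5275, 0.188) and come down part way.

```bash
python3 - <<'E'
from h import *
go([.5275,.188,.08],67.6)
E
```

```text
t 1.9 tcp [0.5231 0.1973 0.1662] F [-0.2  0.1 -0.7] op 1.002 q6 -1.12
zang 72.57 tilt [ 2.e-04 -0.e+00 -1.e+00]
shift mm [86.2 -7.  -7.6]
turn units 0.62
```

send_rows:
  rows: [0,-3.5,-4,0,1,0,-3.5,-3.6,0,1,0,0,0,0.62,1,20,0,0,0,1,20,0,0,0,1,20,0,0,0,1,20,0,0,0,1,6,0,0,0,1,0,0,0,0,1,0,0,0,0,1]

```text
t: 2.9
ee_pos: [0.5285, 0.1876, 0.0811]
eef_rot: [-0.916, 1.368, 0.915]
force: [0.0, -0.3, 0.0]
opening: 1.0
```

```bash
python3 - <<'E'
from h import *
snap('wrist','w5.png');snap('side','s5.png')
go([.5275,.188,.042],67.6)
E
```

```text
t 3.0 tcp [0.5288 0.1877 0.0815] F [-0.2  0.3  0.7] op 1.0 q6 -1.05
zang 67.57 tilt [ 2.5e-03  3.0e-04 -1.0e+00]
shift mm [39.5  1.4 -0.3]
turn units -0.0
```

View pics/w5.png

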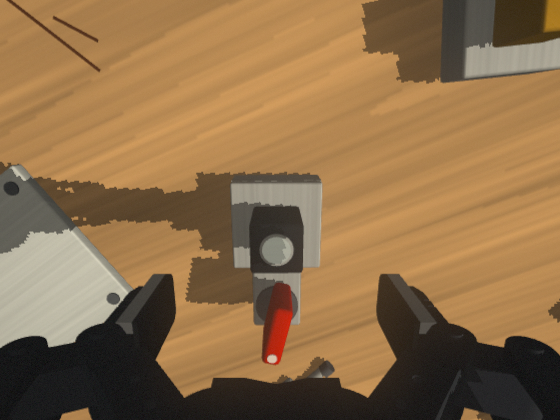

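View pics/s5.png

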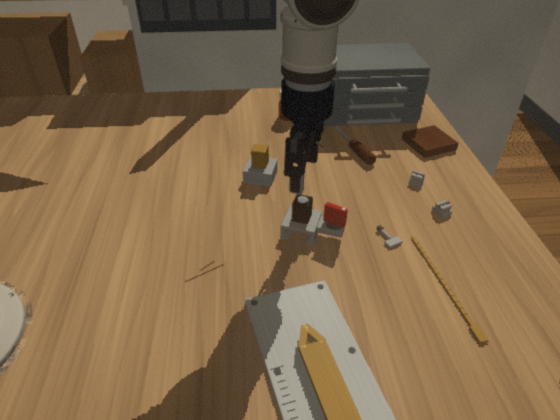

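The wrist view shows the carriage square to the jaws, with the disc at (277,250). I'll re-measure it before descending.

```bash
cat >> h.py <<'E'
def disc(c,z,box):
    g=cv2.cvtColor(c['image'],cv2.COLOR_RGB2HSV); m=((g[...,1]<70)&(g[...,2]>90)).astype(np.uint8)
    n,l,st,ce=cv2.connectedComponentsWithStats(m)
    for i in range(1,n):
        x,y,w,h,a=st[i]
        if box[0]<=x and x+w<=box[2] and box[1]<=y and y+h<=box[3] and a>30: print('disc',st[i],np.round(ce[i],1),np.round(ray(c,*ce[i],z),4))
E
python3 - <<'E'
from h import *
disc(camera('wrist'),.071,(240,220,310,280))
go([.5285,.188,.045],67.6)
E
```

```text
disc [261 234  32  32 778] [277.  249.4] [0.5301 0.1883 0.071 ]
t 3.05 tcp [0.5286 0.1878 0.0814] F [-0.2 -0.1  0.1] op 1.003 q6 -1.05
zang 67.58 tilt [ 2.2e-03  3.0e-04 -1.0e+00]
shift mm [36.4  0.3  0.1]
turn units -0.0
```

send_rows:
  rows: [12,0,0,0,1,12,0,0,0,1,12,0,0,0,1,0,0,0,0,1,0,0,0,0,-1,0,0,0,0,-1,0,0,0,0,-1,0,0,0,0,-1,0,0,0,0,-1,0,0,0,0,-1]

```text
t: 4.05
ee_pos: [0.5301, 0.1866, 0.0502]
eef_rot: [-0.92, 1.368, 0.914]
force: [-13.3, -7.0, 36.7]
opening: 0.018
```

```bash
python3 - <<'E'
from h import *
snap('wrist','w6.png');c=snap('side','s6.png');cv2.imwrite('pics/s6z.png',cv2.resize(c['image'][130:250,230:390],None,fx=5,fy=5)[:,:,::-1])
go([.5275,.188,.042],67.6)
E
```

```text
t 4.15 tcp [0.5301 0.1866 0.0503] F [-14.4  -8.8  35.4] op 0.011 q6 -1.05
zang 67.63 tilt [ 0.0034 -0.0026 -1.    ]
shift mm [8.3 2.9 0.3]
turn units 0.0
```

View pics/w6.png

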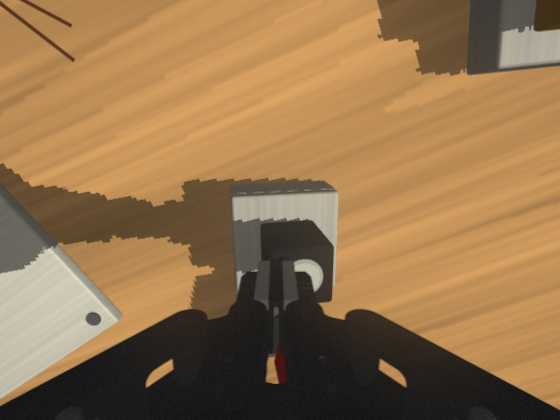

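View pics/s6z.png

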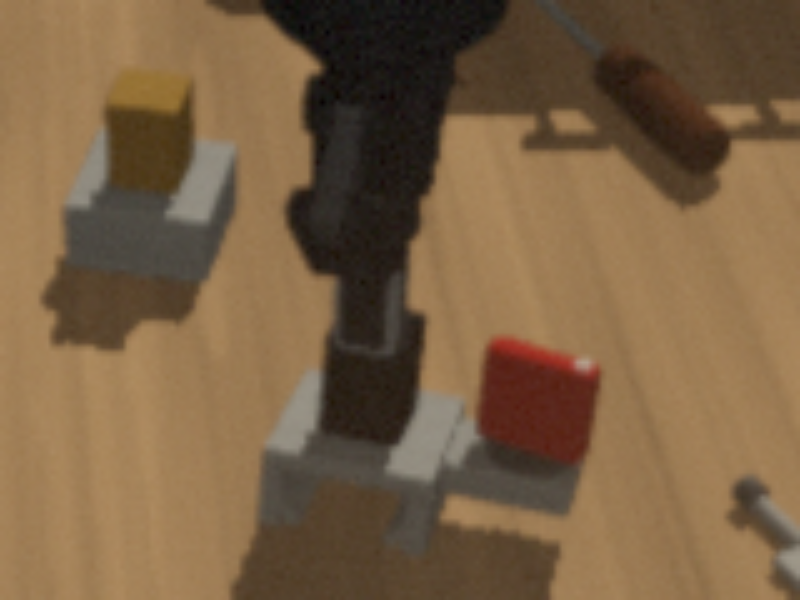

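The fingers shut above the block and are pressing on its top, so the real fingertips sit roughly 20 mm behind the reported TCP. I'll back off, reopen and re-measure.

send_rows:
  rows: [-5,0,0,0,-1,-10,0,0,0,-1,-15,0,0,0,1,-5,0,0,0,1,0,0,0,0,1,0,0,0,0,1,0,0,0,0,1,0,0,0,0,1,0,0,0,0,1,0,0,0,0,1]

```text
t: 5.15
ee_pos: [0.5275, 0.1876, 0.0788]
eef_rot: [-0.916, 1.37, 0.916]
force: [-0.1, 0.4, 1.2]
opening: 1.0
```

```bash
python3 - <<'E'
from h import *
w=snap('wrist','w7.png');c=snap('side','s7.png');cv2.imwrite('pics/s7z.png',cv2.resize(c['image'][130:250,230:390],None,fx=5,fy=5)[:,:,::-1])
disc(w,.071,(230,210,340,300)); disc(c,.071,(290,190,330,220))
go([.5275,.188,.042],67.6)
E
```

```text
disc [259 240  33  31 778] [274.5 255.1] [0.5303 0.186  0.071 ]
disc [231 249  17  23 352] [238.7 260.7] [0.5259 0.1665 0.071 ]
disc [298 197  11   6  55] [302.8 199.7] [0.5285 0.1876 0.071 ]
t 5.25 tcp [0.5276 0.1877 0.079 ] F [0.6 0.7 0.2] op 1.001 q6 -1.05
zang 67.58 tilt [-2.e-04 -0.e+00 -1.e+00]
shift mm [37.   0.2  0.3]
turn units -0.0
```

View pics/w7.png

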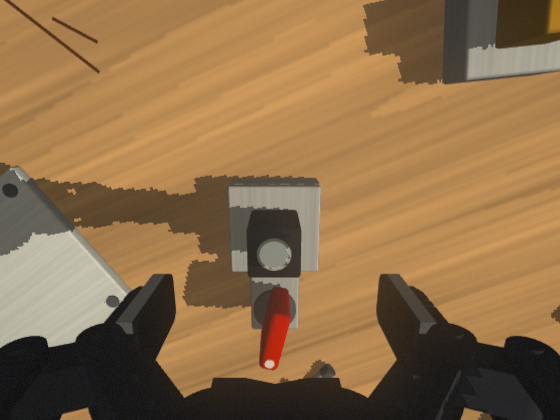

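View pics/s7z.png

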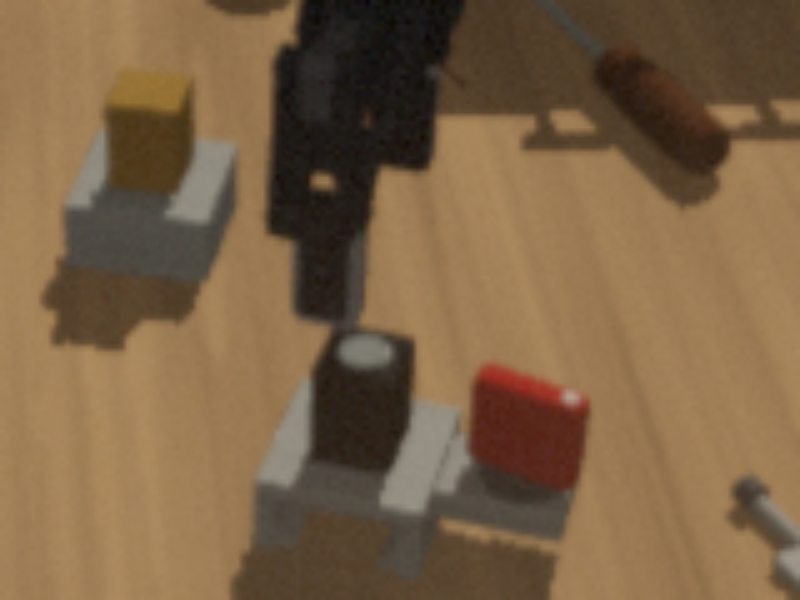

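```bash
python3 - <<'E'
from h import *
c=camera('side'); 
for u,v in [(291,194),(296,194.5),(301,193)]:
  for z in (.07,.08,.09,.10,.11,.12): 
    r=ray(c,u,v,z); q=(r-[.5276,.1877,.079])[:2]*1000; a=np.radians(67.58); print(u,v,z,np.round(r,3),'tool z',round(q@[np.cos(a),np.sin(a)],1),'perp',round(q@[-np.sin(a),np.cos(a)],1))
E
```

```text
291 194 0.07 [0.51  0.206 0.07 ] tool z 10.7 perp 23.0
291 194 0.08 [0.509 0.193 0.08 ] tool z -2.0 perp 19.5
291 194 0.09 [0.507 0.18  0.09 ] tool z -14.7 perp 16.0
291 194 0.1 [0.506 0.167 0.1  ] tool z -27.4 perp 12.6
291 194 0.11 [0.504 0.154 0.11 ] tool z -40.1 perp 9.1
291 194 0.12 [0.502 0.141 0.12 ] tool z -52.8 perp 5.6
296 194.5 0.07 [0.519 0.204 0.07 ] tool z 12.0 perp 14.4
296 194.5 0.08 [0.517 0.191 0.08 ] tool z -0.8 perp 11.1
296 194.5 0.09 [0.515 0.178 0.09 ] tool z -13.5 perp 7.8
296 194.5 0.1 [0.513 0.165 0.1  ] tool z -26.2 perp 4.5
296 194.5 0.11 [0.512 0.152 0.11 ] tool z -38.9 perp 1.2
296 194.5 0.12 [0.51  0.139 0.12 ] tool z -51.6 perp -2.1
301 193 0.07 [0.528 0.208 0.07 ] tool z 18.7 perp 7.3
301 193 0.08 [0.526 0.195 0.08 ] tool z 5.9 perp 4.1
301 193 0.09 [0.524 0.182 0.09 ] tool z -7.0 perp 1.0
301 193 0.1 [0.522 0.168 0.1  ] tool z -19.9 perp -2.2
301 193 0.11 [0.52  0.155 0.11 ] tool z -32.7 perp -5.3
301 193 0.12 [0.518 0.142 0.12 ] tool z -45.6 perp -8.5
```

Ray geometry puts the open fingertips about 35 mm above the reported TCP. With the 13 mm swing taken off, that leaves the shut tips about 21 mm above it, which matches the contact at reported z 0.050 on a block top at 0.071. I'll allow for that offset, descend to a reported TCP height of about 0.016 and look before closing.

send_rows:
  rows: [15,0,0,0,1,15,0,0,0,1,15,0,0,0,1,8,0,0,0,1,5,0,0,0,1,5,0,0,0,1,0,0,0,0,1,0,0,0,0,1,0,0,0,0,1,0,0,0,0,1]

```text
t: 6.3
ee_pos: [0.5281, 0.1877, 0.0166]
eef_rot: [-0.917, 1.368, 0.916]
force: [0.1, 0.5, -0.7]
opening: 1.0
```

```bash
python3 - <<'E'
from h import *
w=snap('wrist','w8.png');c=snap('side','s8.png');cv2.imwrite('pics/s8z.png',cv2.resize(c['image'][130:250,230:390],None,fx=5,fy=5)[:,:,::-1])
go([.5275,.188,.015],67.6)
E
```

```text
t 6.4 tcp [0.5279 0.1877 0.0165] F [ 0.3 -0.1  0.1] op 1.005 q6 -1.05
zang 67.58 tilt [ 6.e-04  1.e-04 -1.e+00]
shift mm [1.5 0.5 0.1]
turn units -0.0
```

View pics/w8.png

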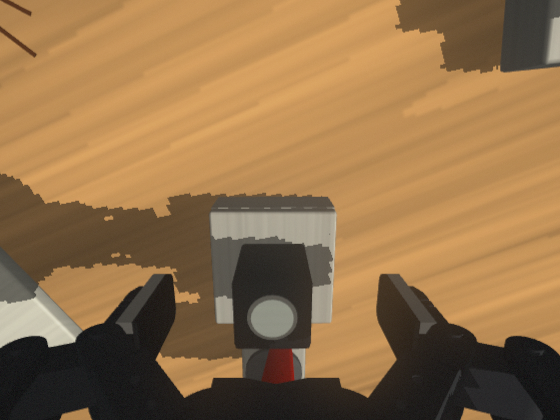

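View pics/s8z.png

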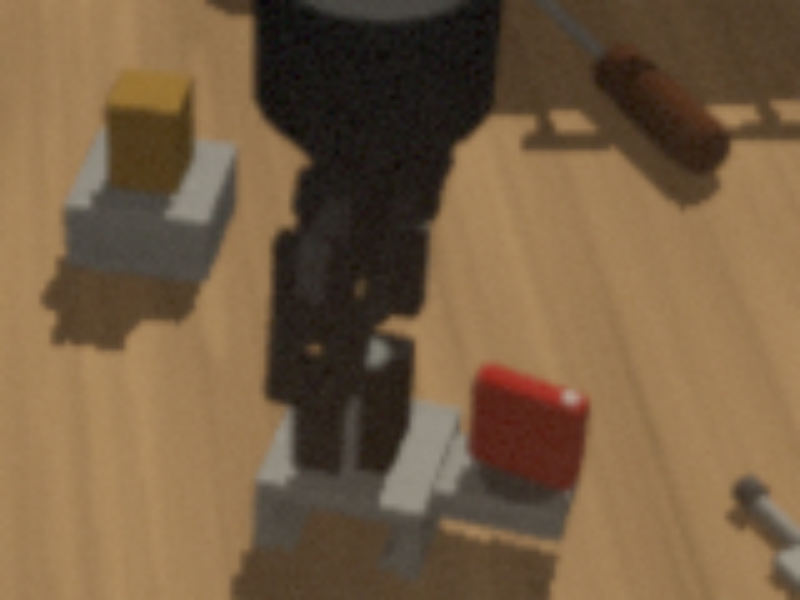

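```bash
python3 - <<'E'
from h import *
c=camera('side'); w=camera('wrist'); s=sense()
a=np.radians(67.58)
for u,v in [(289,223.5),(294.5,224),(300,224)]:
  for z in (.03,.04,.05,.06): 
    r=ray(c,u,v,z); q=(r-s['ee_pos'])[:2]*1000; print(u,z,np.round(r,3),'tz',round(q@[np.cos(a),np.sin(a)],1),'perp',round(q@[-np.sin(a),np.cos(a)],1))
disc(w,.071,(230,270,310,350)); disc(c,.071,(290,185,330,220))
R=Ro.from_rotvec(s['eef_rot']).as_matrix()
for dz in(.0425,.057): print([np.round(proj(c,s['ee_pos']-R[:,2]*dz-R[:,0]*.034+R[:,1]*y),1) for y in(-.011,.011)])
E
```

```text
289 0.03 [0.504 0.175 0.03 ] tz -20.7 perp 16.9
289 0.04 [0.503 0.164 0.04 ] tz -31.8 perp 13.8
289 0.05 [0.502 0.152 0.05 ] tz -42.9 perp 10.7
289 0.06 [0.5   0.141 0.06 ] tz -54.0 perp 7.6
294.5 0.03 [0.514 0.173 0.03 ] tz -19.1 perp 7.4
294.5 0.04 [0.512 0.161 0.04 ] tz -30.2 perp 4.5
294.5 0.05 [0.511 0.15  0.05 ] tz -41.3 perp 1.6
294.5 0.06 [0.509 0.139 0.06 ] tz -52.4 perp -1.3
300 0.03 [0.523 0.172 0.03 ] tz -16.2 perp -1.7
300 0.04 [0.521 0.161 0.04 ] tz -27.4 perp -4.4
300 0.05 [0.52  0.149 0.05 ] tz -38.6 perp -7.1
300 0.06 [0.518 0.138 0.06 ] tz -49.7 perp -9.9
disc [ 249  297   48   42 1497] [273.1 318.6] [0.5299 0.1859 0.071 ]
[array([301.6, 225.8]), array([288.9, 223.2])]
[array([299.3, 231.4]), array([286.4, 228.7])]
```

send_rows:
  rows: [3,-1.5,0,0,1,0,0,0,0,1,0,0,0,0,-1,0,0,0,0,-1,0,0,0,0,-1,0,0,0,0,-1,0,0,0,0,-1,0,0,0,0,-1,0,0,0,0,-1,0,0,0,0,-1]

```text
t: 7.5
ee_pos: [0.5293, 0.1872, 0.0133]
eef_rot: [-0.916, 1.369, 0.916]
force: [-0.4, 0.5, 2.3]
opening: 0.342
```

```bash
python3 - <<'E'
from h import *
w=snap('wrist','w9.png');c=snap('side','s9.png');cv2.imwrite('pics/s9z.png',cv2.resize(c['image'][130:250,230:390],None,fx=5,fy=5)[:,:,::-1])
go([.5275,.188,.015],67.6)
E
```

```text
t 7.6 tcp [0.5292 0.1872 0.0133] F [0.6 0.2 2.4] op 0.338 q6 -1.05
zang 67.58 tilt [ 4.e-04  1.e-04 -1.e+00]
shift mm [-1.7  1.9  0.1]
turn units -0.0
```

View pics/s9z.png

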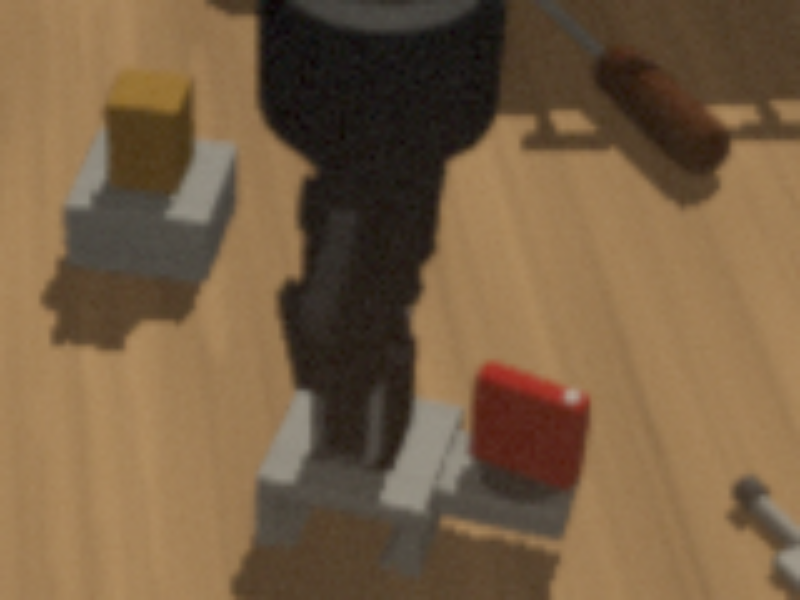

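The block is gripped: the opening of 0.34 corresponds to 29 mm against the 30 mm block. I'll lift it, carry it over the apron and turn it.

send_rows:
  rows: [-15,0,0,0,-1,-15,0,0,0,-1,-15,0,0,0,-1,0,-6,-30,0,-1,0,-6,-30,0,-1,0,-6,-30,0,-1,0,-6,-30,0,-1,0,-6,-31,0,-1,0,-5,-31,0,-1,0,0,0,0,-1]

```text
t: 8.6
ee_pos: [0.4919, 0.0024, 0.0593]
eef_rot: [-0.915, 1.371, 0.912]
force: [-0.1, 1.6, -4.0]
opening: 0.341
```

send_rows:
  rows: [0,0,0,-0.86,-1,0,0,0,-0.86,-1,0,0,0,-0.86,-1,0,0,0,-0.86,-1,0,0,0,-0.85,-1,0,0,0,0,-1,0,0,0,0,-1,0,0,0,0,-1,0,0,0,0,-1,0,0,0,0,-1]

```text
t: 9.6
ee_pos: [0.492, 0.0056, 0.0581]
eef_rot: [-1.36, 1.104, 1.36]
force: [0.3, 0.2, -4.2]
opening: 0.34
```

```bash
python3 - <<'E'
from h import *
w=snap('wrist','w10.png');c=snap('side','s10.png');t=snap('top','t10.png')
go([.4919,.0054,.0243],101.9)
E
```

```text
t 9.75 tcp [0.4919 0.0055 0.0581] F [ 0.1 -0.3 -4.1] op 0.341 q6 -2.01
zang 101.87 tilt [-1.e-04  0.e+00 -1.e+00]
shift mm [33.8  0.1 -0.1]
turn units -0.0
```

View pics/w10.png

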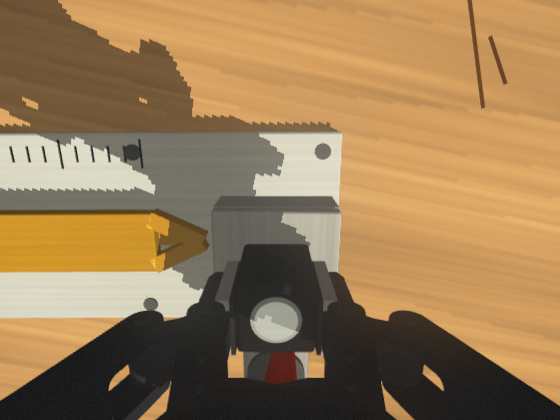

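View pics/s10.png

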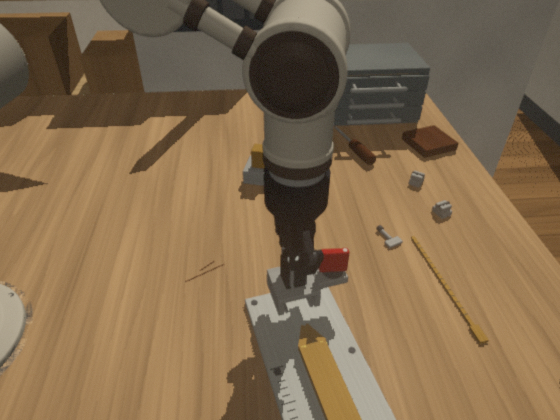

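View pics/t10.png

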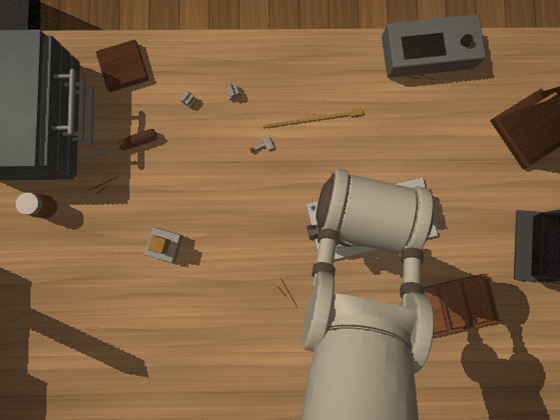

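Wrist view: the carriage is above the apron and square to the rail, with rail edges at rows ~212 and ~271 and the disc at (275,320). I'll compute the lateral offset.

```bash
cat >> h.py <<'E'
def rail(w,u0,u1,z=.030):
    g=cv2.cvtColor(w['image'],cv2.COLOR_RGB2HSV); s=sense(); R=Ro.from_rotvec(s['eef_rot']).as_matrix()
    m=(g[...,0]>12)&(g[...,0]<28)&(g[...,1]>170)&(g[...,2]>110)
    for u in range(u0,u1,25):
        v=np.nonzero(m[190:300,u])[0]+190
        a,b=[R.T@(ray(w,u,x,z)-s['ee_pos'])*1000 for x in (v.min()-.5,v.max()+.5)]
        print(u,v.min(),v.max(),'edges tool y',np.round([a[1],b[1]],1),'mid',round((a[1]+b[1])/2,2),'width',round(abs(a[1]-b[1]),1),'tool z',round(a[2],1))
def toolp(w,u,v,z):
    s=sense(); R=Ro.from_rotvec(s['eef_rot']).as_matrix(); return np.round(R.T@(ray(w,u,v,z)-s['ee_pos'])*1000,1)
E
python3 - <<'E'
from h import *
w=camera('wrist'); rail(w,5,150)
g=cv2.cvtColor(w['image'],cv2.COLOR_RGB2HSV)
disc(w,.1158,(230,270,320,370))
for p in [(275.5,320)]: print('disc tool',toolp(w,*p,.1158))
# saddle corners crop
cv2.imwrite('pics/w10z.png',cv2.resize(w['image'][190:290,190:360],None,fx=4,fy=4,interpolation=cv2.INTER_CUBIC)[:,:,::-1])
E
```

```text
5 214 271 edges tool y [ 14.9 -22.7] mid -3.89 width 37.6 tool z -160.6
30 214 270 edges tool y [ 14.9 -22. ] mid -3.56 width 36.9 tool z -145.8
55 214 270 edges tool y [ 14.9 -22. ] mid -3.57 width 36.9 tool z -131.0
80 214 270 edges tool y [ 14.9 -22. ] mid -3.58 width 36.9 tool z -116.2
105 214 270 edges tool y [ 14.9 -22. ] mid -3.59 width 36.9 tool z -101.4
130 214 270 edges tool y [ 14.9 -22.1] mid -3.6 width 36.9 tool z -86.6
disc [ 250  298   52   46 1842] [275.5 320.2] [0.4933 0.0052 0.1158]
disc tool [-57.7  -1.1  -0.6]
```

View pics/w10z.png

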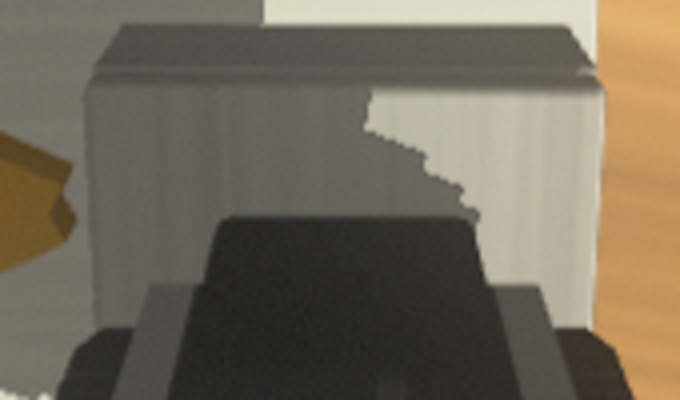

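```bash
python3 - <<'E'
from h import *
w=camera('wrist')
for u in (220,330): print(toolp(w,u,211.5,.0758),toolp(w,u,196.5,.0448))
print(toolp(w,212,211.5,.0758),toolp(w,340,211.5,.0758))
print(toolp(w,208,244,.03))
go([.4919,.0054,.0243],101.9)
E
```

```text
[-17.7  28.9 -25.7] [ 13.3  28.6 -30.5]
[-17.7  28.9  24.2] [13.3 28.6 28.9]
[-17.7  28.9 -29.3] [-17.7  28.9  28.7]
[ 28.1  -4.5 -41.6]
t 9.85 tcp [0.492  0.0055 0.0581] F [-0.2  1.2 -3.9] op 0.343 q6 -2.01
zang 101.88 tilt [-1.e-04  0.e+00 -1.e+00]
shift mm [33.8  0.1 -0.1]
turn units -0.0
```

Wrist and top views agree that the rail centre is about 2.4 mm in tool -y from the carriage centre. I'll correct that, lower to about 1 mm above the plate and re-check.

send_rows:
  rows: [0,-2.4,0,0,-1,8,0,0,0,-1,8,0,0,0,-1,8,0,0,0,-1,5,0,0,0,-1,4,0,0,0,-1,0,0,0,0,-1,0,0,0,0,-1,0,0,0,0,-1,0,0,0,0,-1]

```text
t: 10.85
ee_pos: [0.4947, 0.0059, 0.0255]
eef_rot: [-1.361, 1.103, 1.36]
force: [0.5, 0.3, -3.9]
opening: 0.337
```

```bash
python3 - <<'E'
from h import *
w=snap('wrist','w11.png'); c=snap('side','s11.png'); rail(w,5,130); go([.4919,.0054,.0243],101.9)
disc(w,sense()['ee_pos'][2]+.0577,(230,270,320,370))
print('disc tool',toolp(w,275.5,320.2,sense()['ee_pos'][2]+.0577))
cv2.imwrite('pics/s11z.png',cv2.resize(c['image'][240:390,230:410],None,fx=4,fy=4)[:,:,::-1])
E
```

```text
5 227 292 edges tool y [ 17.3 -19.4] mid -1.04 width 36.8 tool z -135.5
30 227 292 edges tool y [ 17.3 -19.4] mid -1.05 width 36.8 tool z -123.1
55 226 292 edges tool y [ 17.9 -19.4] mid -0.79 width 37.3 tool z -110.5
80 226 292 edges tool y [ 17.8 -19.5] mid -0.8 width 37.3 tool z -98.1
105 226 292 edges tool y [ 17.8 -19.5] mid -0.81 width 37.3 tool z -85.6
t 10.95 tcp [0.4945 0.006  0.0254] F [-0.   0.3 -5.4] op 0.341 q6 -2.01
zang 101.9 tilt [ 5.e-04 -1.e-04 -1.e+00]
shift mm [1.1 2.7 0. ]
turn units -0.0
disc [ 250  298   52   46 1857] [275.5 320.2] [0.496  0.0056 0.0831]
disc tool [-57.7  -1.4  -0.6]
```

View pics/s11z.png

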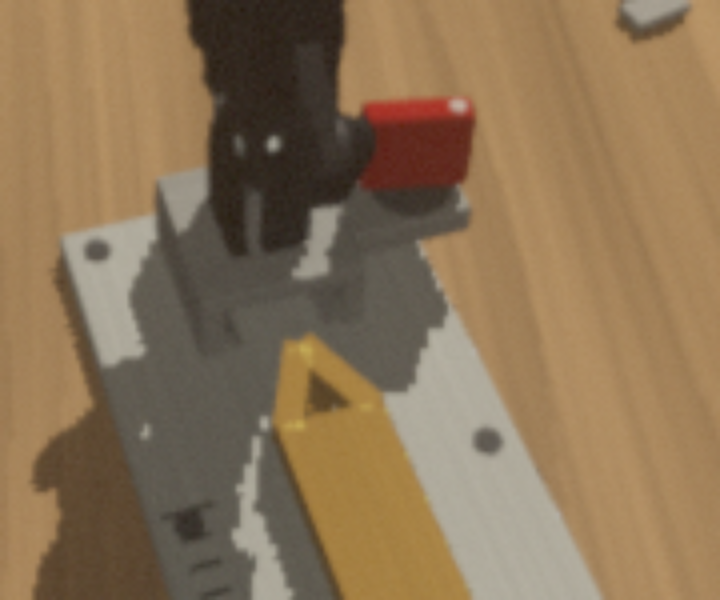

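View pics/w11.png

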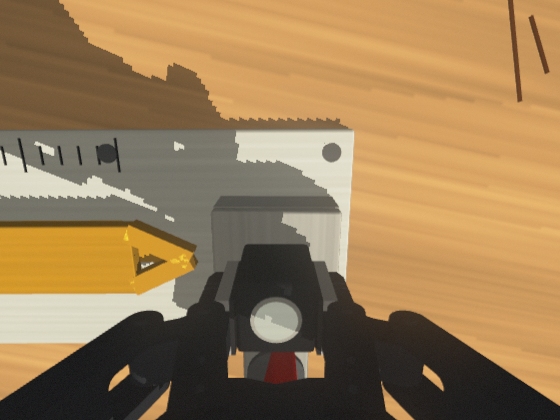

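Carriage and rail are now laterally aligned within about 0.5 mm, and the underside is about 2 mm above the plate. I'll lower 1 mm and advance gently along tool -z.

send_rows:
  rows: [1,0,0,0,-1,0,0,-5,0,-1,0,0,-5,0,-1,0,0,-6,0,-1,0,0,-6,0,-1,0,0,-6,0,-1,0,0,-6,0,-1,0,0,-6,0,-1,0,0,-5,0,-1,0,0,0,0,-1]

```text
t: 11.95
ee_pos: [0.5039, -0.0387, 0.0242]
eef_rot: [-1.36, 1.104, 1.36]
force: [-0.3, 0.4, -3.2]
opening: 0.34
```

```bash
python3 - <<'E'
from h import *
w=snap('wrist','w12.png'); rail(w,5,130); go(None,101.9); print(sense()['moment'])
E
```

```text
5 229 295 edges tool y [ 16.8 -20.4] mid -1.8 width 37.2 tool z -135.1
30 228 294 edges tool y [ 17.3 -19.8] mid -1.26 width 37.1 tool z -122.7
55 228 294 edges tool y [ 17.3 -19.8] mid -1.27 width 37.1 tool z -110.3
80 228 294 edges tool y [ 17.3 -19.8] mid -1.28 width 37.1 tool z -97.9
105 228 294 edges tool y [ 17.3 -19.9] mid -1.29 width 37.1 tool z -85.5
t 12.0 tcp [ 0.5037 -0.0383  0.0241] F [ 0.2  0.3 -5.3] op 0.342 q6 -2.09
zang 101.86 tilt [ 1.e-04  1.e-04 -1.e+00]
turn units -0.0
[-0.00196242  0.05947011  0.03925708]
```

View pics/w12.png

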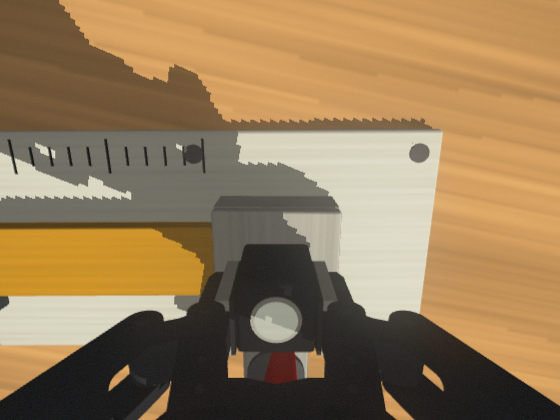

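No contact force so far, with the nose inside the slot and everything centred. I'll continue.

send_rows:
  rows: [0,0,-6,0,-1,0,0,-6,0,-1,0,0,-7,0,-1,0,0,-7,0,-1,0,0,-7,0,-1,0,0,-7,0,-1,0,0,-7,0,-1,0,0,-7,0,-1,0,0,-6,0,-1,0,0,0,0,-1]

```text
t: 13.0
ee_pos: [0.5163, -0.0976, 0.0242]
eef_rot: [-1.36, 1.104, 1.359]
force: [0.0, 0.3, -5.2]
opening: 0.339
```

```bash
python3 - <<'E'
from h import *
w=camera('wrist'); rail(w,80,200); p=sense()['ee_pos']; go(None,101.9)
a=np.radians(-78.1); print('travel', ((p-[.4919,.0055,0])[:2])@[np.cos(a),np.sin(a)])
E
```

```text
Traceback (most recent call last):
  File "h.py", line 28, in rail
    a,b=[R.T@(ray(w,u,x,z)-s['ee_pos'])*1000 for x in (v.min()-.5,v.max()+.5)]
                                                       ~~~~~^^
ValueError: zero-size array to reduction operation minimum which has no identity
```

send_rows:
  rows: [0,0,-6,0,-1,0,0,-6,0,-1,0,0,-7,0,-1,0,0,-7,0,-1,0,0,-7,0,-1,0,0,-7,0,-1,0,0,-6,0,-1,0,0,-6,0,-1,0,0,-4,0,-1,0,0,0,0,-1]

```text
t: 14.05
ee_pos: [0.5277, -0.1521, 0.0242]
eef_rot: [-1.36, 1.104, 1.36]
force: [-0.5, 0.2, -4.7]
opening: 0.341
```

```bash
python3 - <<'E'
from h import *
w=snap('wrist','w14.png');snap('side','s14.png'); p=sense()['ee_pos']; go(None,101.9)
a=np.radians(-78.1); print('travel', ((p-[.4919,.0055,0])[:2])@[np.cos(a),np.sin(a)])
E
```

```text
t 14.15 tcp [ 0.5274 -0.1514  0.024 ] F [ 0.7  0.  -4. ] op 0.341 q6 -2.28
zang 101.89 tilt [-2.e-04  3.e-04 -1.e+00]
turn units -0.0
travel 0.16085305863224078
```

View pics/w14.png

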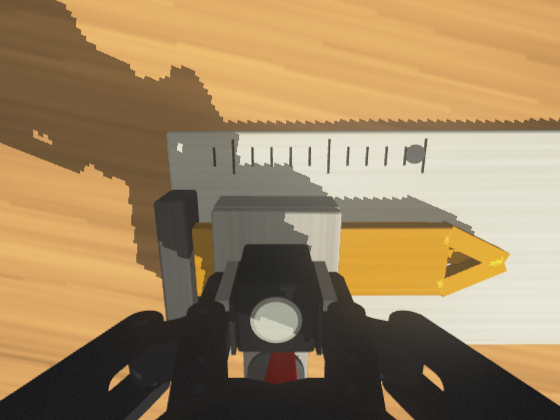

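View pics/s14.png

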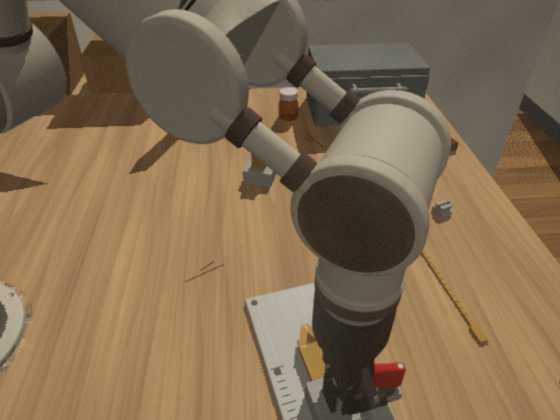

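The carriage is on the rail with about 10 mm left to the stop. I'll approach slowly and watch the force.

send_rows:
  rows: [0,0,-2,0,-1,0,0,-2,0,-1,0,0,-2,0,-1,0,0,-1,0,-1,0,0,-1,0,-1,0,0,-1,0,-1,0,0,-1,0,-1,0,0,0,0,-1,0,0,0,0,-1,0,0,0,0,-1]

```text
t: 15.15
ee_pos: [0.5295, -0.1613, 0.0241]
eef_rot: [-1.36, 1.104, 1.361]
force: [0.2, -1.0, -4.6]
opening: 0.342
```

send_rows:
  rows: [0,0,-0.5,0,-1,0,0,-0.5,0,-1,0,0,-0.5,0,-1,0,0,-0.5,0,-1,0,0,-0.5,0,-1,0,0,-0.5,0,-1,0,0,0,0,-1,0,0,0,0,-1,0,0,0,0,-1,0,0,0,0,-1]

```text
t: 16.15
ee_pos: [0.5301, -0.1639, 0.0241]
eef_rot: [-1.36, 1.103, 1.361]
force: [-0.7, 3.3, -2.9]
opening: 0.34
```

```bash
python3 - <<'E'
from h import *
w=snap('wrist','w15.png'); p=sense()['ee_pos']; go(None,101.9)
a=np.radians(-78.1); print('travel', ((p-[.4919,.0055,0])[:2])@[np.cos(a),np.sin(a)])
cv2.imwrite('pics/w15z.png',cv2.resize(w['image'][180:300,130:290],None,fx=4,fy=4)[:,:,::-1])
E
```

```text
t 16.2 tcp [ 0.5301 -0.164   0.0241] F [-0.7  2.8 -2.4] op 0.346 q6 -2.3
zang 101.9 tilt [-3.e-04  5.e-04 -1.e+00]
turn units 0.0
travel 0.1736849267428976
```

View pics/w15z.png

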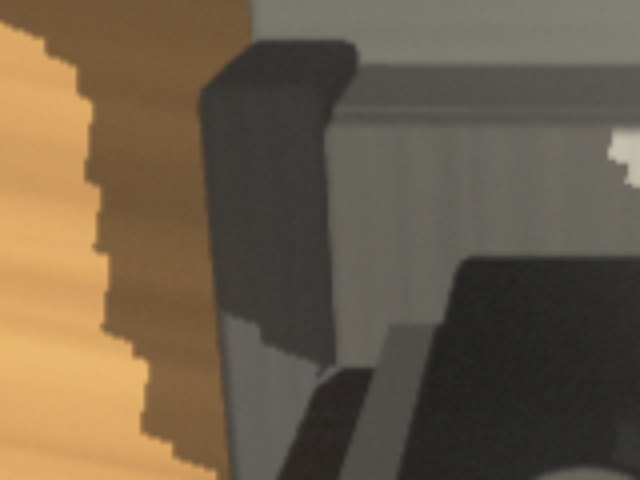

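Contact with the stop is starting (about 3 N, no gap visible). I'll push slightly further, set the carriage down on the plate and release.

send_rows:
  rows: [0,0,-0.7,0,-1,0,0,-0.7,0,-1,0,0,-0.6,0,-1,0.5,0,0,0,-1,0.5,0,0,0,-1,0,0,0,0,-1,0,0,0,0,-1,0,0,0,0,-1,0,0,0,0,-1,0,0,0,0,-1]

```text
t: 17.2
ee_pos: [0.53, -0.164, 0.0234]
eef_rot: [-1.357, 1.102, 1.364]
force: [-3.6, 10.9, 4.7]
opening: 0.341
```

send_rows:
  rows: [0,0,0,0,1,0,0,0,0,1,0,0,0,0,1,0,0,0,0,1,0,0,0,0,1,0,0,0,0,1,-12,0,0,0,1,-14,0,0,0,1,-14,0,0,0,1,-14,0,0,0,1]

```text
t: 18.2
ee_pos: [0.5312, -0.1665, 0.0792]
eef_rot: [-1.362, 1.103, 1.359]
force: [-0.5, -0.6, 0.3]
opening: 0.999
```

send_rows:
  rows: [0,-20,0,0,1,0,-20,0,0,1,0,-19,0,0,1,0,0,0,0,1,0,0,0,0,1,0,0,0,0,1,0,0,0,0,1,0,0,0,0,1,0,0,0,0,1,0,0,0,0,1]

```text
t: 19.2
ee_pos: [0.5882, -0.1541, 0.0771]
eef_rot: [-1.36, 1.104, 1.361]
force: [-0.8, 0.5, -0.0]
opening: 0.999
```

```bash
python3 - <<'E'
from h import *
w=snap('wrist','w16.png');c=snap('side','s16.png'); go(None,101.9)
disc(w,.081,(200,130,350,300))
g=cv2.cvtColor(w['image'],cv2.COLOR_RGB2HSV)
red=(((g[...,0]<6)|(g[...,0]>172))&(g[...,1]>150)&(g[...,2]>130)).astype(np.uint8)
cs,_=cv2.findContours(red,cv2.RETR_EXTERNAL,cv2.CHAIN_APPROX_NONE); q=max(cs,key=cv2.contourArea); print(cv2.minAreaRect(q))
E
```

```text
t 19.3 tcp [ 0.5883 -0.1541  0.0771] F [ 0.4 -0.3 -0.6] op 0.997 q6 -2.23
zang 101.89 tilt [-1.e-04  0.e+00 -1.e+00]
turn units -0.0
disc [ 216  188   38   41 1283] [235.4 210.1] [ 0.5672 -0.1793  0.081 ]
disc [254 230  12  28 134] [258.1 249.1] [ 0.5852 -0.1644  0.081 ]
disc [270 278  10   9  77] [274.5 282.1] [ 0.6017 -0.1524  0.081 ]
((281.5294189453125, 256.8823547363281), (19.887920379638672, 65.96968841552734), 14.03624439239502)
```

View pics/w16.png

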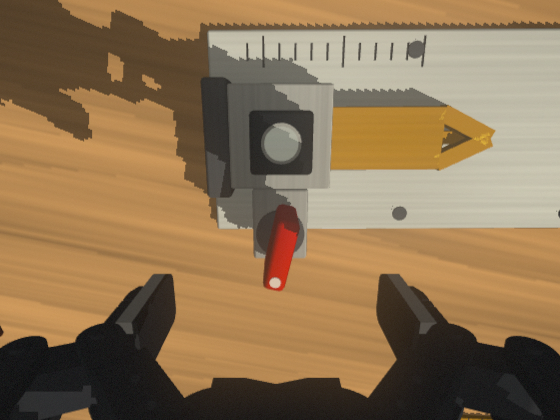

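View pics/s16.png

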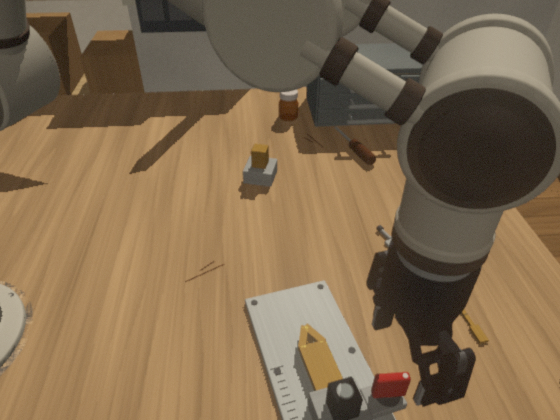

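The carriage sits on the rail against the stop: block disc at (281,143), washer around (280,234), knob dot at (274.5,282). I'll locate the knob axis and bar angle.

```bash
python3 - <<'E'
from h import *
w=camera('wrist'); c=camera('side')
g=cv2.cvtColor(w['image'],cv2.COLOR_RGB2HSV); s=sense(); R=Ro.from_rotvec(s['eef_rot']).as_matrix()
m=((g[...,1]<70)&(g[...,2]>90)).astype(np.uint8)
n,l,st,ce=cv2.connectedComponentsWithStats(m)
for i in range(1,n):
    if st[i][4]>50 and 200<ce[i][0]<340 and ce[i][1]<300: print(st[i],ce[i],toolp(w,*ce[i],.081))
print('block disc',toolp(w,281.5,143,.081),'washer',toolp(w,280,234,.044),'dot',toolp(w,274.5,282,.081))
print('TCP axis px at .081',proj(w,s['ee_pos']+[0,0,.081-s['ee_pos'][2]]))
cv2.imwrite('pics/w16z.png',cv2.resize(w['image'][180:310,220:340],None,fx=4.5,fy=4.5,interpolation=cv2.INTER_CUBIC)[:,:,::-1])
red=(((g[...,0]<6)|(g[...,0]>172))&(g[...,1]>150)).astype(np.uint8)
for v in range(205,292,6):
    u=np.nonzero(red[v,230:330])[0]+230; 
    if len(u): print(v,u.min(),u.max(),g[v,u,2])
E
```

```text
[ 264  122   38   40 1168] [282.0984589  141.75342466] [-3.9 58.9  2.5]
[ 216  188   38   41 1281] [235.3989071  210.10928962] [ -3.9  25.8 -20.4]
[254 230  12  28 138] [257.99275362 249.05072464] [-3.9  5.1 -9.5]
[270 278  10   9  77] [274.46753247 281.94805195] [ -3.9 -13.5  -1.1]
block disc [-3.9 58.3  2.3] washer [33.1  0.2  2.3] dot [ -3.9 -13.5  -1.1]
TCP axis px at .081 [276.58402891 258.31954791]
223 278 293 [ 98 109 120 127 137 113 103 102 103 104 103 102  99]
229 276 295 [ 95 116 130 142 156 170 177 179 181 183 147 140 143 112 107 106 105 107
 107 105]
235 275 297 [103 123 136 151 162 173 177 179 180 183 186 186 188 190 191 192 195 197
 197 197 200 136 111]
241 274 295 [108 128 143 154 167 177 179 181 183 183 186 186 190 190 193 194 197 196
 198 199 199 187]
247 273 294 [115 134 148 161 173 179 181 182 184 184 186 188 190 193 193 194 196 198
 198 200 201 156]
253 272 292 [122 140 154 167 176 179 180 182 185 186 189 190 192 193 194 193 198 197
 199 201 185]
259 270 290 [109 128 146 160 174 180 180 184 182 186 184 188 189 192 193 196 196 199
 200 199 198]
265 270 289 [134 153 167 178 180 182 184 186 187 188 190 191 192 196 196 197 198 200
 203 181]
271 268 287 [122 139 160 174 180 180 182 184 186 188 189 192 192 193 196 197 198 199
 201 197]
277 268 286 [147 166 177 171 178 189 195 195 198 197 200 202 177]
283 266 284 [133 152 173 198 199 201 196]
289 274 281 [176 177 179 182 186 190 194 194]
```

View pics/w16z.png

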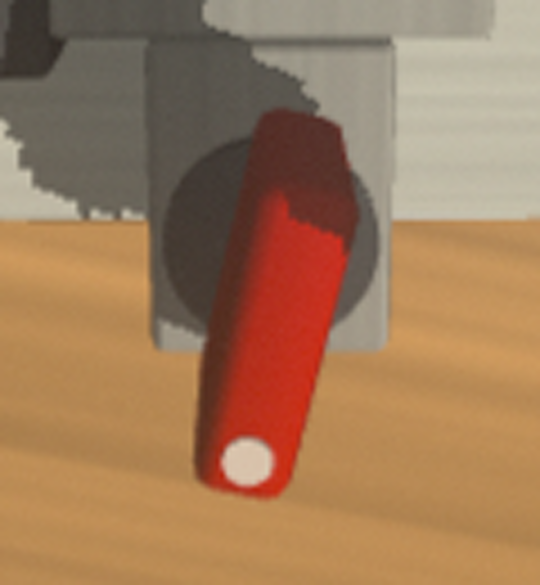

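The knob axis is at about (+0.4, +2.3) mm in tool y, z, and the washer and the block-plus-58 mm estimates agree. The bar angle is about 13.8° (0.24 rad, inside the 0 to 0.25 range). I'll align to it and descend.

send_rows:
  rows: [0,0.4,2.3,0,1,0,0,0,0.86,1,0,0,0,0.86,1,0,0,0,0,1,12,0,0,0,1,12,0,0,0,1,12,0,0,0,1,8,0,0,0,1,5,0,0,0,1,0,0,0,0,1]

```text
t: 20.4
ee_pos: [0.5868, -0.1516, 0.0269]
eef_rot: [-1.184, 1.225, 1.187]
force: [-0.1, 0.2, -0.9]
opening: 0.998
```

```bash
python3 - <<'E'
from h import *
w=snap('wrist','w17.png');c=snap('side','s17.png'); go(None,101.9)
cv2.imwrite('pics/s17z.png',cv2.resize(c['image'][280:420,320:500],None,fx=4,fy=4)[:,:,::-1])
E
```

```text
t 20.5 tcp [ 0.5877 -0.152   0.0283] F [ 0.5 -0.6 -0.5] op 1.003 q6 -1.99
zang 88.14 tilt [ 4.e-04 -2.e-04 -1.e+00]
turn units -1.72
```

View pics/w17.png

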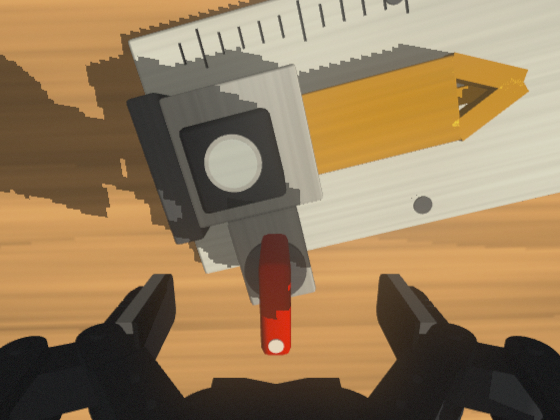

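View pics/s17z.png

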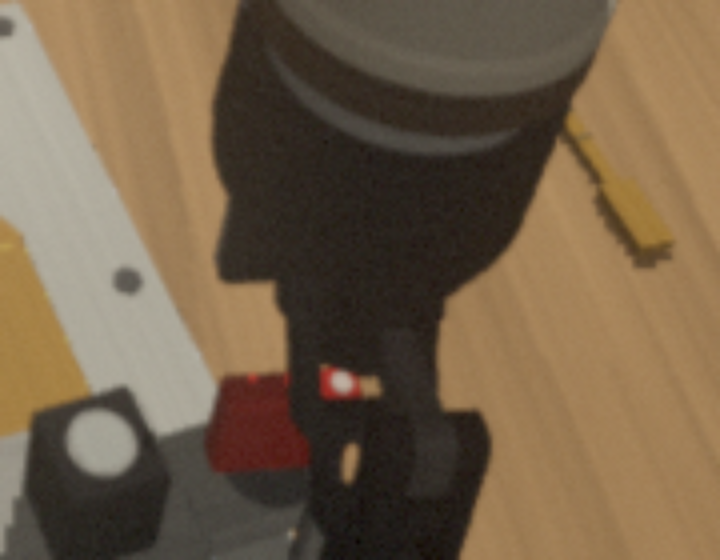

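The bar is vertical and centred between the jaws at column ~276. Closing.

send_rows:
  rows: [0,0,0,0,-1,0,0,0,0,-1,0,0,0,0,-1,0,0,0,0,-1,0,0,0,0,-1,0,0,0,0,-1,0,0,0,0,-1,0,0,0,0,-1,0,0,0,0,-1,0,0,0,0,-1]

```text
t: 21.5
ee_pos: [0.5876, -0.1519, 0.0283]
eef_rot: [-1.185, 1.224, 1.185]
force: [-0.7, -0.3, 2.6]
opening: 0.13
```

```bash
python3 - <<'E'
from h import *
w=snap('wrist','w18.png'); go(None,101.9); print(sense()['moment'])
print(toolp(w,283,268,.044))
E
```

```text
t 21.55 tcp [ 0.5876 -0.1519  0.0283] F [0.3 1.  2.1] op 0.131 q6 -1.99
zang 88.14 tilt [ 3.e-04 -1.e-04 -1.e+00]
turn units -1.72
[0.07574935 0.09082077 0.00420701]
[-15.7  -0.    3.3]
```

View pics/w18.png

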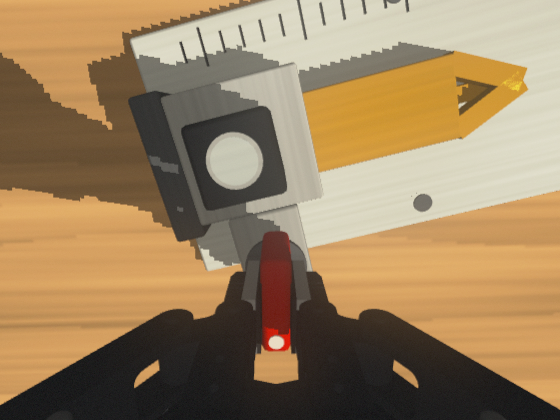

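The bar is held at an 11 mm opening. Now I'll turn it clockwise.

send_rows:
  rows: [0,0,0,0.7,-1,0,0,0,0.7,-1,0,0,0,0.7,-1,0,0,0,0.7,-1,0,0,0,0.7,-1,0,0,0,0.7,-1,0,0,0,0.7,-1,0,0,0,0.7,-1,0,0,0,0.5,-1,0,0,0,0,-1]

```text
t: 22.55
ee_pos: [0.5874, -0.1523, 0.0282]
eef_rot: [-0.538, 1.504, 0.537]
force: [-2.4, -1.9, 3.3]
opening: 0.13
```

```bash
python3 - <<'E'
from h import *
w=snap('wrist','w19.png'); go(None,101.9); print(sense()['moment'])
E
```

```text
t 22.6 tcp [ 0.5874 -0.1522  0.0282] F [-0.8 -2.1  2.3] op 0.129 q6 -1.14
zang 39.42 tilt [-2.e-04 -6.e-04 -1.e+00]
turn units -7.81
[-0.30481402  0.37269796 -0.06645141]
```

View pics/w19.png

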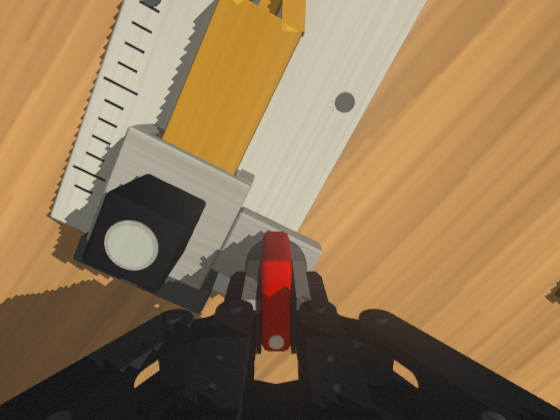

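The turn has reached about 62.5° of 68.8°, and the carriage is still square. I'll finish to the end stop with a slight overdrive.

send_rows:
  rows: [0,0,0,0.25,-1,0,0,0,0.25,-1,0,0,0,0.2,-1,0,0,0,0.15,-1,0,0,0,0.15,-1,0,0,0,0,-1,0,0,0,0,-1,0,0,0,0,-1,0,0,0,0,-1,0,0,0,0,-1]

```text
t: 23.6
ee_pos: [0.5877, -0.1521, 0.0283]
eef_rot: [-0.429, 1.528, 0.428]
force: [-1.3, -4.5, 3.2]
opening: 0.13
```

```bash
python3 - <<'E'
from h import *
w=snap('wrist','w20.png'); go(None,101.9); print(sense()['moment'])
E
```

```text
t 23.65 tcp [ 0.5876 -0.1521  0.0282] F [-0.5 -4.   3.2] op 0.133 q6 -1.0
zang 31.35 tilt [ 4.e-04 -4.e-04 -1.e+00]
turn units -8.82
[-0.74699307  0.29450206  0.10845153]
```

View pics/w20.png

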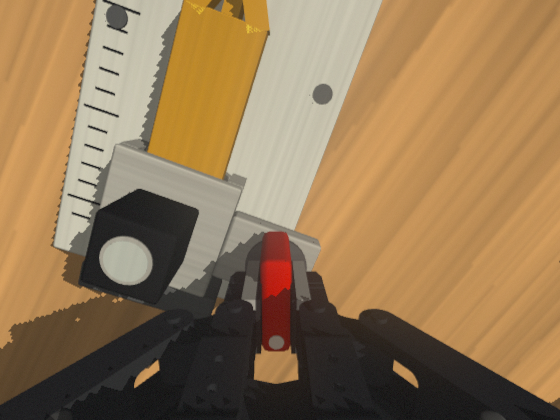

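send_rows:
  rows: [0,0,0,0.15,-1,0,0,0,0.15,-1,0,0,0,0.1,-1,0,0,0,0.1,-1,0,0,0,0,-1,0,0,0,0,-1,0,0,0,0,-1,0,0,0,0,-1,0,0,0,0,-1,0,0,0,0,-1]

```text
t: 24.65
ee_pos: [0.5878, -0.1519, 0.0283]
eef_rot: [-0.374, 1.538, 0.374]
force: [1.6, -3.7, 3.7]
opening: 0.13
```

```bash
python3 - <<'E'
from h import *
w=snap('wrist','w21.png'); go(None,101.9); print(sense()['moment'])
E
```

```text
t 24.7 tcp [ 0.5878 -0.1519  0.0283] F [ 1.4 -2.6  4.6] op 0.124 q6 -0.93
zang 27.33 tilt [ 6.e-04 -1.e-04 -1.e+00]
turn units -9.32
[-0.55934313 -0.1300307   0.18653513]
```

View pics/w21.png

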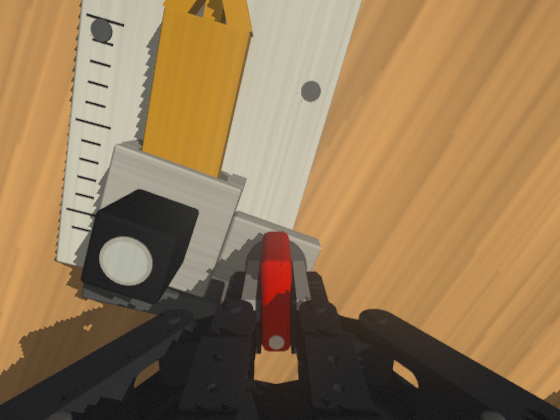

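In the last step the carriage stayed fixed in the tool view, so the knob is at its end stop and the carriage has yawed a little in its play. I'll open slightly, since the block is close, then lift and inspect.

send_rows:
  rows: [0,0,0,0,-0.4,0,0,0,0,-0.4,0,0,0,0,-0.4,0,0,0,0,-0.4,-10,0,0,0,-0.4,-15,0,0,0,-0.4,-15,0,0,0,-0.4,-15,0,0,0,-0.4,0,0,0,0,-0.4,0,0,0,0,-0.4]

```text
t: 25.7
ee_pos: [0.5879, -0.152, 0.084]
eef_rot: [-0.375, 1.537, 0.373]
force: [-1.1, -0.5, -0.3]
opening: 0.3
```

send_rows:
  rows: [0,0,0,-1,-0.4,0,0,0,-1,-0.4,0,0,0,-1,-0.4,0,0,0,-1,-0.4,0,0,0,-1,-0.4,0,0,0,-1,-0.4,0,0,0,-1,0,0,0,0,-1,0,0,0,0,-1,1,0,0,0,-0.3,1]

```text
t: 26.7
ee_pos: [0.5866, -0.1515, 0.0819]
eef_rot: [-1.359, 1.104, 1.363]
force: [-0.1, 0.7, -0.3]
opening: 0.825
```

```bash
python3 - <<'E'
from h import *
w=snap('wrist','w22.png'); go(None,101.9); c=snap('side','s22.png')
cv2.imwrite('pics/w22z.png',cv2.resize(w['image'][50:310,190:450],None,fx=2.3,fy=2.3,interpolation=cv2.INTER_CUBIC)[:,:,::-1])
E
```

```text
t 26.75 tcp [ 0.5867 -0.1515  0.0819] F [-0.6  0.6  0.6] op 0.9 q6 -2.23
zang 101.94 tilt [-1.9e-03  9.0e-04 -1.0e+00]
turn units 0.01
```

View pics/w22.png

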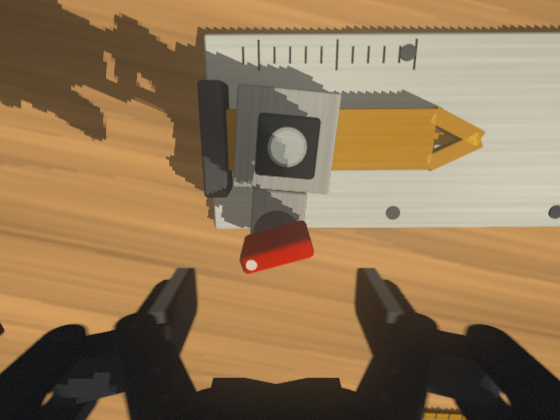

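The carriage has yawed about 5° clockwise within the play and one side has come off the stop. I'll regrip the block with the jaws square to the rail, which straightens it, and push it home again without touching the knob.

```bash
python3 - <<'E'
from h import *
w=camera('wrist'); s=sense(); go([.5300,-.1640,.0819],101.9)
g=cv2.cvtColor(w['image'],cv2.COLOR_RGB2HSV); m=((g[...,1]<70)&(g[...,2]>60)).astype(np.uint8)
print('disc tool',toolp(w,287.5,147,.081), ray(w,287.5,147,.081))
P=[(238,85),(341,95),(328,194),(233,187)]
Q=np.array([toolp(w,*p,.041) for p in P]); print(Q, [np.round(np.linalg.norm(Q[i]-Q[i-1]),1) for i in range(4)])
print('yaw',[np.degrees(np.arctan2(*(Q[1]-Q[0])[[1,2]])),np.degrees(np.arctan2(*(Q[2]-Q[3])[[1,2]]))])
print('knob dot',toolp(w,251,265,.081))
E
```

```text
t 26.85 tcp [ 0.5868 -0.1515  0.0822] F [ 0.8 -0.  -0.6] op 0.999 q6 -2.23
zang 101.68 tilt [-1.6e-03  8.0e-04 -1.0e+00]
shift mm [ 0.3 58.2 -0.7]
turn units -0.03
disc tool [ 1.2 56.1  5.3] [ 0.53080834 -0.15773976  0.081     ]
[[ 41.3  87.3 -21.8]
 [ 41.3  82.   37.1]
 [ 41.2  23.8  32.2]
 [ 41.2  28.2 -26.7]] [np.float64(59.3), np.float64(59.1), np.float64(58.4), np.float64(59.1)]
yaw [np.float64(-5.141799608838182), np.float64(-4.272224810968223)]
knob dot [  1.1  -5.9 -13.6]
```

send_rows:
  rows: [0,20,5.5,0,1,0,20,0,0,1,0,18.2,0,0,1,0,0,0,0,1,12,0,0,0,1,14,0,0,0,1,14,0,0,0,1,10,0,0,0,1,5,0,0,0,1,2.5,0,0,0,1]

```text
t: 27.85
ee_pos: [0.5291, -0.158, 0.0246]
eef_rot: [-1.357, 1.105, 1.36]
force: [-0.1, -0.1, -0.3]
opening: 1.003
```

```bash
python3 - <<'E'
from h import *
w=snap('wrist','w23.png'); go([.5311,-.1586,.0236],101.9)
E
```

```text
t 27.9 tcp [ 0.5291 -0.1581  0.0248] F [-1.  -0.4 -0.1] op 0.994 q6 -2.28
zang 101.74 tilt [-9.e-04  5.e-04 -1.e+00]
shift mm [ 1.2 -1.8 -0.9]
turn units -0.02
```

View pics/w23.png

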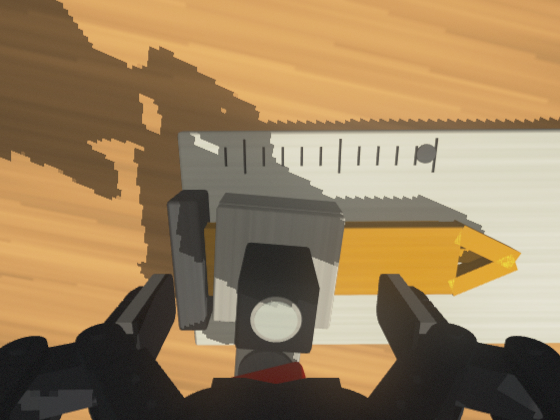

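Block disc is at (276,320), centred between the jaws. Closing.

send_rows:
  rows: [0,-1,0,0,-1,0,0,0,0,-1,0,0,0,0,-1,0,0,0,0,-1,0,0,0,0,-1,0,0,0,0,-1,0,0,0,0,-1,0,0,0,0,-1,0,0,0,0,-1,0,0,0,0,-1]

```text
t: 28.9
ee_pos: [0.5308, -0.1584, 0.0263]
eef_rot: [-1.359, 1.105, 1.358]
force: [-1.5, 0.8, 5.6]
opening: 0.35
```

```bash
python3 - <<'E'
from h import *
w=snap('wrist','w24.png'); go([.5300,-.1640,.0236],101.9); rail(w,360,440)
disc(w,.081,(230,270,320,370))
E
```

```text
t 28.95 tcp [ 0.5308 -0.1584  0.0263] F [-1.4 -0.3  5.3] op 0.349 q6 -2.28
zang 101.74 tilt [ 9.e-04 -6.e-04 -1.e+00]
shift mm [ 2.7  1.9 -5.3]
turn units -0.02
360 224 289 edges tool y [ 18.7 -18.1] mid 0.34 width 36.8 tool z 41.8
385 224 289 edges tool y [ 18.7 -18.1] mid 0.33 width 36.8 tool z 54.3
410 224 288 edges tool y [ 18.7 -17.5] mid 0.63 width 36.2 tool z 66.9
435 224 288 edges tool y [ 18.7 -17.5] mid 0.62 width 36.2 tool z 79.4
disc [ 251  291   50   46 1801] [275.6 313.5] [ 0.5312 -0.1588  0.081 ]
disc [284 346  18  11 124] [295.1 350.1] [ 0.5454 -0.1482  0.081 ]
```

View pics/w24.png

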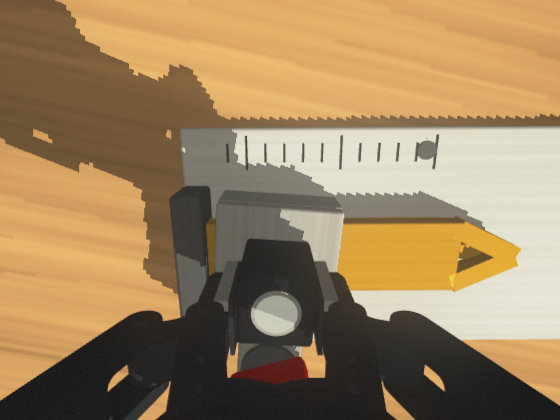

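send_rows:
  rows: [0,0,-1,0,-1,0,0,-1,0,-1,0,0,-1,0,-1,0,0,-1,0,-1,0,0,-1,0,-1,0,0,-0.5,0,-1,0,0,0,0,-1,0,0,0,0,-1,0,0,0,0,-1,0,0,0,0,-1]

```text
t: 29.95
ee_pos: [0.5317, -0.1618, 0.0264]
eef_rot: [-1.356, 1.103, 1.36]
force: [-1.8, 6.7, 10.6]
opening: 0.352
```

```bash
python3 - <<'E'
from h import *
w=snap('wrist','w25.png'); go([.5300,-.1640,.0236],101.9); print(sense()['moment'])
E
```

```text
t 30.0 tcp [ 0.5317 -0.1618  0.0264] F [-1.6  7.3  9.9] op 0.349 q6 -2.29
zang 101.74 tilt [ 0.      0.0029 -1.    ]
shift mm [ 2.8  2.1 -1.9]
turn units -0.02
[1.18963171 0.31563641 0.01704072]
```

View pics/w25.png

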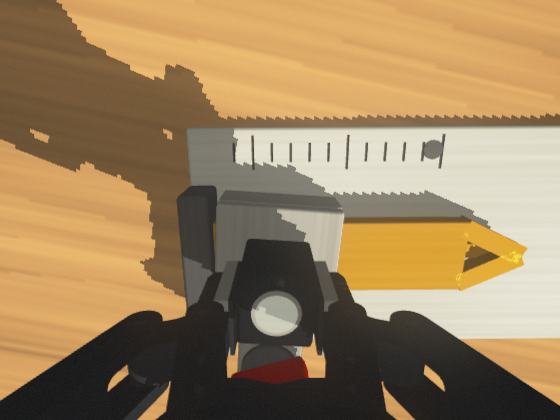

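Still yawed about 3° in the grasp, but it slides. I'll turn the tool counter-clockwise slightly to square it.

send_rows:
  rows: [0,0,0,-0.2,-1,0,0,0,-0.2,-1,0,0,0,0,-1,0,0,0,0,-1,0,0,0,0,-1,0,0,-0.5,0,-1,0,0,-0.5,0,-1,0,0,-0.5,0,-1,0,0,0,0,-1,0,0,0,0,-1]

```text
t: 31.0
ee_pos: [0.5316, -0.1634, 0.0263]
eef_rot: [-1.396, 1.073, 1.401]
force: [-4.1, 7.2, 11.4]
opening: 0.352
```

```bash
python3 - <<'E'
from h import *
w=snap('wrist','w26.png'); go([.5300,-.1640,.0236],101.9); print(sense()['moment'])
for p in [(219,204),(343,212)]: print(toolp(w,*p,.041+.0))
E
```

```text
t 31.05 tcp [ 0.5316 -0.1634  0.0263] F [-5.   8.2 11.4] op 0.347 q6 -2.35
zang 104.96 tilt [-0.0012  0.0026 -1.    ]
shift mm [ 2.7  1.7 -0.2]
turn units 0.38
[0.97822854 0.52138926 0.06488217]
[-14.7  31.7 -26.5]
[-14.6  27.8  30.7]
```

View pics/w26.png

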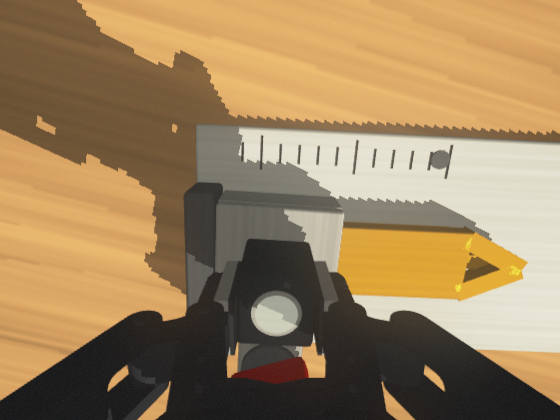

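The carriage turned with the tool; about 0.9° remains relative to the rail, and the stop contact is about 8 N. I'll make a small final correction, then release and lift.

send_rows:
  rows: [0,0,0,-0.1,-1,0,0,-0.5,0,-1,0,0,-0.5,0,-1,0,0,0,0,-1,0,0,0,0,-1,0,0,0,0,-1,0,0,0,0,-1,0,0,0,0,-1,0,0,0,0,-1,0,0,0,0,-1]

```text
t: 32.05
ee_pos: [0.5315, -0.1638, 0.0264]
eef_rot: [-1.405, 1.065, 1.412]
force: [-6.2, 8.7, 13.5]
opening: 0.348
```

```bash
python3 - <<'E'
from h import *
go([.5300,-.1640,.0236],101.9); print(sense()['moment'])
E
```

```text
t 32.05 tcp [ 0.5315 -0.1638  0.0264] F [-6.2  8.7 13.5] op 0.348 q6 -2.36
zang 105.76 tilt [-0.0021  0.0036 -1.    ]
shift mm [2.8 1.5 0.2]
turn units 0.48
[1.30946636 0.71812328 0.03332864]
```

send_rows:
  rows: [0,0,0,0,1,0,0,0,0,1,0,0,0,0,1,0,0,0,0,1,0,0,0,0,1,0,0,0,0,1,-12,0,0,0,1,-15,0,0,0,1,-15,0,0,0,1,-12,0,0,0,1]

```text
t: 33.05
ee_pos: [0.5331, -0.1665, 0.0822]
eef_rot: [-1.411, 1.066, 1.406]
force: [-0.2, 0.4, 0.1]
opening: 1.002
```

send_rows:
  rows: [0,-25,0,0,1,0,-25,0,0,1,0,-8,0,0,1,0,0,0,0.47,1,0,0,0,0,1,0,0,0,0,1,0,0,0,0,1,0,0,0,0,1,0,0,0,0,1,0,0,0,0,1]

```text
t: 34.05
ee_pos: [0.5879, -0.1503, 0.0796]
eef_rot: [-1.362, 1.103, 1.362]
force: [-0.4, -0.6, -0.6]
opening: 1.001
```

```bash
python3 - <<'E'
from h import *
w=snap('wrist','w27.png'); go([.5300,-.1640,.0236],101.9)
cv2.imwrite('pics/w27z.png',cv2.resize(w['image'][50:310,190:450],None,fx=2.3,fy=2.3,interpolation=cv2.INTER_CUBIC)[:,:,::-1])
E
```

```text
t 34.1 tcp [ 0.5879 -0.1503  0.0796] F [-1.2  0.3  0.5] op 1.0 q6 -2.23
zang 101.98 tilt [-0.e+00 -1.e-04 -1.e+00]
shift mm [56.  59.5 -1.4]
turn units 0.01
```

View pics/w27.png

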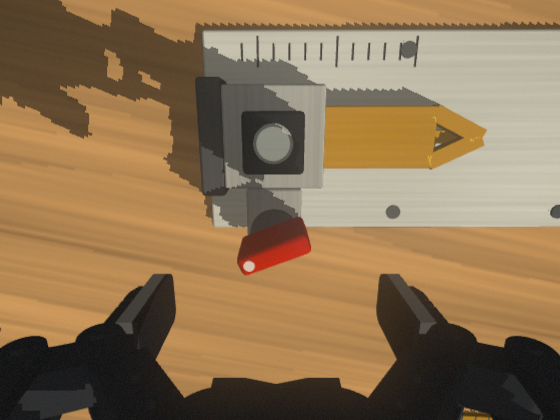

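View pics/w27z.png

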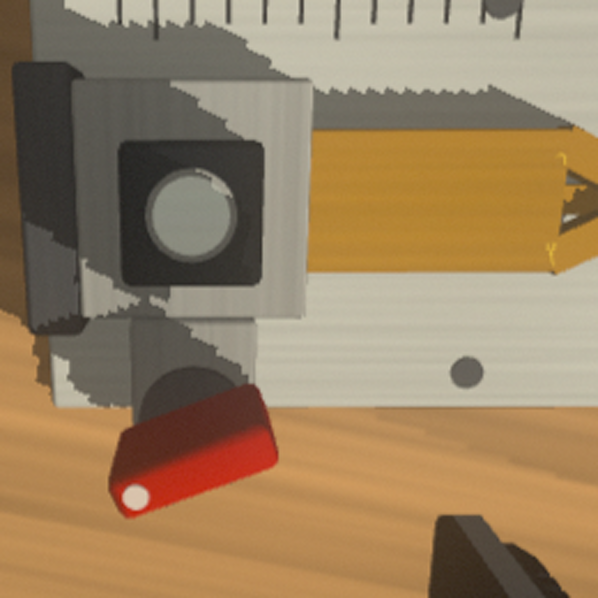

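The carriage is now square and against the stop. Next I'll verify the knob angle and the position.

```bash
python3 - <<'E'
from h import *
w=camera('wrist'); g=cv2.cvtColor(w['image'],cv2.COLOR_RGB2HSV)
D=toolp(w,273.3,143.5,.081); 
m=((g[...,1]<90)&(g[...,2]>120)).astype(np.uint8)
k=np.zeros_like(m);k[255:276,240:260]=m[255:276,240:260]
n,l,st,ce=cv2.connectedComponentsWithStats(k);i=1+np.argmax(st[1:,4]);print(st[i],ce[i])
T=toolp(w,*ce[i],.081); A=D-[0,58,0]; print('disc',D,'dot',T,'rel',T-A,'angle rad',np.arctan2(-(T-A)[2],-(T-A)[1]))
print('washer',toolp(w,274,232,.044))
# red top-face lower edge slope
red=(((g[...,0]<6)|(g[...,0]>172))&(g[...,1]>150)&(g[...,2]>40)).astype(np.uint8)
cs,_=cv2.findContours(red,cv2.RETR_EXTERNAL,cv2.CHAIN_APPROX_NONE);q=max(cs,key=cv2.contourArea)[:,0]
xs=range(258,302,4); e=np.array([toolp(w,x,q[q[:,0]==x][:,1].max(),.081) for x in xs]); f=np.polyfit(e[:,2],e[:,1],1); print('edge dirn rad from y',np.pi/2-np.arctan(f[0]))
P=[(222,84.5),(326,84.5),(323,188),(226,188)]
Q=np.array([toolp(w,*p,.041) for p in P]); print(Q)
print('stop edge z', toolp(w,223,100,.038),'nose',toolp(w,487,135,.03))
print(ray(w,273.3,143.5,.081))
E
```

```text
[244 261  10  11  87] [248.50574713 265.66666667]
disc [-1.4 57.9 -1.6] dot [ -1.4  -5.3 -14.8] rel [  0.   -5.2 -13.2] angle rad 1.1955255039389394
washer [35.6  0.6 -1.4]
edge dirn rad from y 1.2015854295963027
[[ 38.6  87.3 -30.6]
 [ 38.6  87.3  27.9]
 [ 38.6  28.   28.5]
 [ 38.6  28.  -30.7]]
stop edge z [ 41.6  79.1 -30.8] nose [ 49.6  59.  130. ]
[ 0.53160908 -0.16376944  0.081     ]
```

The knob measures 1.195–1.20 rad (its end is 1.2). The carriage is square, with its face at the stop. I'll back away upward and take a final look.

send_rows:
  rows: [-15,0,0,0,1,-15,-15,0,0,1,-15,-15,0,0,1,-15,-15,0,0,1,-15,-15,0,0,1,0,0,0,0,1,0,0,0,0,1,0,0,0,0,1,0,0,0,0,1,0,0,0,0,1]

```text
t: 35.15
ee_pos: [0.6458, -0.1377, 0.1538]
eef_rot: [-1.36, 1.104, 1.363]
force: [0.0, 0.0, 0.6]
opening: 0.998
```

```bash
python3 - <<'E'
from h import *
snap('wrist','w28.png');c=snap('side','s28.png'); snap('top','t28.png');go(None)
E
```

```text
t 35.3 tcp [ 0.6463 -0.1378  0.1543] F [ 0.1  0.2 -0.5] op 0.998 q6 -2.17
zang 101.97 tilt [-5.e-04  2.e-04 -1.e+00]
```

View pics/s28.png

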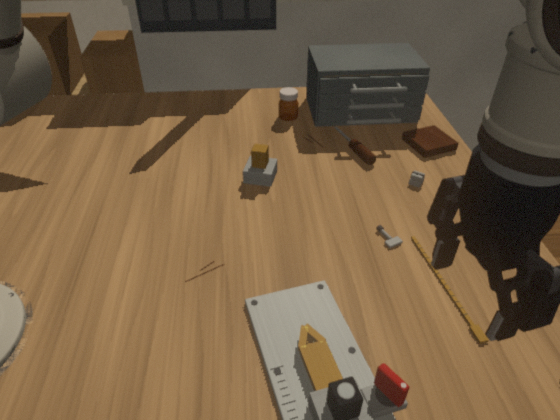

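View pics/w28.png

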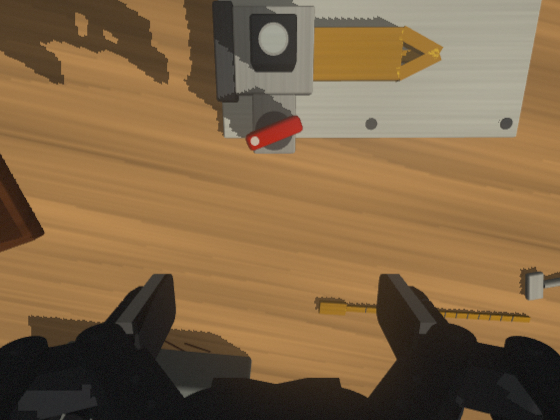

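The carriage is home on the rail, the knob is turned to its end, the decoy is unmoved at (260,168) in the side view, and the arm is clear.

```bash
python3 -c "
from bench import *
print(finish_job())"
```

```text
the job is handed in; nothing more can be done
None
```

The carriage is on the brass rail, home against the dark stop, with its red knob turned clockwise to the end. I handed the job in at about 35 s with the arm clear.

**Last checks**
- **Carriage:** The saddle is square to the rail with no visible gap at the stop. The nose-to-centre distance came out at 131.5 mm against the expected 130 mm. I put the difference down to reading the nose tip by eye in the image.
- **Knob:** It measured 1.195 rad from the dot and 1.20 rad from the bar edge, against the 1.2 rad end.
- **Slider:** The brass-block slider stands where it was in the side view.

**What went wrong along the way**
- **First grasp:** The fingertips sit about 21 mm behind the reported TCP, so the first attempt closed above the block and pressed on its top with about 37 N of measured tool force. I backed off and the carriage was back at its measured spot, so I allowed for the offset from then on.
- **Overdriven knob:** Pushing the knob past its end yawed the carriage about 5° and pulled it several millimetres off the stop. After letting go of the knob I regripped the block, squared the carriage and pushed it home again. The knob was therefore tightened before that last push, and it still read at its end afterwards.

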